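# Hang the rinsing cup on the bent brush rail

## Robot

A 6-joint arm with a two-finger parallel gripper is mounted at the origin on the work surface. World frame = base frame: x ahead of the robot, y to its left, z up, the work surface at z = 0. Lengths are in m, angles in rad, forces in N, time in s.
With the tool pointing down it reaches from about 0.35 to 0.875 m from the base axis. Payload 4.2 kg.
Tool frame: the origin (TCP) lies at the very end of the fingers, on their centre line; the grasp point (between the pads) lies 19 mm behind it; y points along the fingers, z is the direction in which the jaws open and shut, and the axes are right-handed (so a half turn about y gives the same grasp; the last joint's range is limited). The gripper opens to 85 mm and grips with 20 to 120 N. Pads are 22 mm wide; open, the fingers measure 114 mm over their backs; the gripper's body (76 mm by 85 mm) begins 54 mm behind the grasp point. The pads swing forward as they close: fully open they stand 13 mm farther back than shut.
Start: joints at [-1.023, 0.385, 0.008, 0, -1.194, -0.259], TCP at [0.178, -0.599, 0.231] pointing down, gripper open.
Joint ranges: [-3.14, 3.14], [-1.21, 2.06], [-1.07, 1.41], [-3.16, 2.05], [-2.99, -0.16], [-3.1, 3.1]. Speed limits (rad/s): [2.79, 2.79, 3.14, 3.14, 3.14, 3.14].

## Interface

Orientations are given as a rotation vector (axis times angle).
In Python, from rig import env, vision gives the robot as it stands.
- The arm moves only by the shell command python3 -m handwheel 'ROWS'. ROWS is JSON, a list of rows, each an object of numbers: "claw": the closure in counts, from 0 (fully open) to 255 (shut); "tx", "ty", "tz": the shift along the world's x, y, z in m; "roll": the turn about the world's z in degrees. A call has 1 to 12 rows; each row shifts and turns the pose as measured when the row begins; what a row does not reach is not made up. A row lasts 1/10 s, in which the tool goes at most 50 mm and 8.59 degrees, less where a joint would pass 70% of its speed; a pose out of reach is approached as far as the arm can. A call with a gripper value outside its range is refused whole. The fingers move at their own pace and stop on an object; the grip force is fixed at half the most. Time passes only in rows, so rows that do not move let the fingers close. It gives the time, the measured TCP pose, the force and the opening at its end, in the units of the state.
- env.read_state(): the state, without advancing time (a new reading comes with each control period).
- vision.get_image(name): name is "scene" or "top" or "wrist"; returns a dict with "color" (420x560x3 uint8, red, green, blue), "fx", "fy", "cx", "cy" (pixels), "rvec" (rotation vector, rad) and "tvec" (3), from world to camera coordinates, as OpenCV has them; the wrist camera has in their place "mount" (4x4, takes a point from camera to tool coordinates, whose origin is the TCP and whose axes are the tool frame's). Camera axes: x right, y down, z forward; pixel columns grow to the right and rows downward; lengths in m; the calibration is good to about 2 mm. A picture is of the moment at which its call begins: read the wrist's pose just before it. There is no depth.
- env.sign_off(): hands the job in, once; it reports no verdict.
The state is a dict: "time": time; "joint_pos": joint angles; "joint_velocities": joint speeds; "joint_efforts": joint torques, N m; "tool_pos": TCP position; "tool_rot": TCP orientation; "ft_force": force on the tool from outside, world axes, zero at the start; "wrist_torque": the same for the moment, N m; "finger_gap": finger opening in m.
Only numpy, scipy, OpenCV 4.12 (cv2) and the standard library are available. Lean on these libraries where they do the work, as an engineer would, in place of code of your own. Each camera call takes 0.05 s, during which the arm holds its last target.

## Task

Hang the small metal rinsing cup on the bent rail: lift it by its tab, thread its bored sleeve over the free end of the rail and slide it round the bend, turning it to follow the rod, until the sleeve bears against the stop collar with a light, sure push of about 5 N. Feel your way: never press the sleeve on the rod or the collar with more than 8 N, and leave the collar where it is set. Then let go, so that the cup hangs upright against the collar, and do not bump the stand or shift the other things on the desk.

Things in the scene. Friction and masses are not known exactly. Their poses are not given: they have to be found in the camera images.
- stand: Fixed, rigid rail stand: a bent bare steel rod, 10 mm thick, level, centreline 150 mm above the desk, one end in a dark post. Origin on the desk below the bend's centre, z up. Straight lead, quarter circle bend of radius 90 mm about the origin from x 0, y -90 to x 90, y 0 mm, straight tail. The rod sits turned about the post by up to 0.03 rad either way from this, differently each time.
- rail_tip (a point): Nominal place (with the rod not turned in the post) of the extreme point of the rod's free, rounded end: x -45, y -90 mm of the stand. The true tip lies up to 4 mm to either side and 6 mm along; find it by feel or sight. From here the lead runs along the stand's +x for 45 mm, then the bend curves to +y. The rod's polish scores if the sleeve presses on it with over 8 N.
- bend_end (a point): Nominal place where the bend ends and the tail begins, on the rod's centreline, at x 90, y 0 mm of the stand (true: up to 3 mm to either side). The tail runs from here along the stand's +y for 100 mm to the post, the axis about which the rod sits turned. Axes as stand. The post is 20 mm thick and ends 12 mm above the rod's centreline.
- collar: Stop collar, bare aluminium ring 26 mm across, 12 mm long, on the tail. Origin: on the rod's centreline, centre of the flat face that looks back to the bend; 45 to 75 mm past bend_end, differently each time. Held by friction: creeps to the post if pushed with more than about 12 N. Its y points along the tail to the post.
- dipper: Rinsing cup, bare aluminium, 110 to 230 g, loose on the 6 mm thick drawing pad. Origin: centre of its underside, z up. Open cup 58 mm across, 24 mm high; a stem in it carries a sleeve (see dipper_bore) with a flat tab on top (see dipper_tab). The same both ways round: either end of the sleeve may go on first. Hung on the rail it stays upright by its weight, the bore's axis 1.2 mm below the rod's.
- dipper_bore (a point): Centre of the sleeve's bore, 46 mm above the cup's underside; axes as dipper. The bore lies along x: sleeve 28 mm long (x -14 to 14), 25 mm outside diameter, bore 12.4 mm right through, so about 1.2 mm play all round on the straight rod and 0.6 mm to either side in the bend.
- dipper_tab (a point): Middle of the tab's gripping zone, 84 mm above the cup's underside, 38 mm above the bore's axis; axes as dipper. The tab is 26 mm along x, 9 mm thick along y (pinch it across y from above), from 57 to 98 mm above the underside.
- dish: Bystander: small white dish, 68 mm across and 18 mm high, on the desk below the rail, inside the bend.
- eraser: Bystander: white eraser 45 x 22 x 12 mm on the near edge of the pad.
- brush_jar: Bystander: white brush jar, 72 mm across, 100 mm high, brushes standing up to 195 mm, beyond the pad.
- water_glass: Bystander: drinking glass, 72 mm across, 85 mm high, beyond the pad.
- paint_tube: Bystander: small white paint tube, 100 mm long, on the near left of the desk.
- brush: Bystander: flat brush, 170 mm long, lying beyond the rail.
Mind the look-alikes: they are no part of the job. Leave any black or red look-alike of the dipper alone.

How it is judged:
On the way, in this order (a step that is already met when the one before it is completed fails the run):
1. the sleeve is threaded on the lead of the rail (x of dipper_bore in the frame of stand between -0.042 and 0 m and y of dipper_bore in the frame of stand between -0.102 and -0.078 m and height (world z) of dipper_bore between 0.145 and 0.155 m), for 0.1 s.
2. the sleeve, round the bend, bears against the stop collar (more than 3 N) (contact force between dipper and collar above 3 N and distance between dipper_bore and collar below 0.018 m), for 0.1 s.
At the end, for the whole second after the job is handed in: The cup hangs on the tail of the rail, released and at rest, upright within 0.25 rad, its sleeve along the tail within 0.2 rad, with the sleeve's end within 3.5 mm of the collar's face (y of dipper_bore in the frame of collar above -0.0175 m and distance between dipper_bore and collar below 0.018 m and angle between the x axis of dipper and the y axis of stand, either way round below 0.2 rad and angle between dipper's own z axis and vertical below 0.25 rad and linear speed of dipper below 0.02 m/s and angular speed of dipper below 0.3 rad/s); the robot touches nothing.
It fails at once if the cup is forced against the rail or the collar (more than 9 N) (contact force between dipper and stand above 9 N).
It fails at once if the collar is pushed more than 2.5 mm out of its setting (distance of collar from where it was at the start of the episode above 0.0025 m).
It fails at once if the fingers, gripper or arm strike the stand (more than 10 N) (contact force between any of the arm, the fingers and stand above 10 N).
It fails at once if a bystander is moved more than 30 mm (distance of any of dish, eraser, brush_jar, water_glass, paint_tube, brush from where it was at the start of the episode above 0.03 m).
It also fails if it takes over 69 s, if anything falls off the work surface, if the arm or the gripper's body presses on something with over 40 N, if the wrist force passes 120 N, or if a joint passes its speed limit or range.

## Working session

There is one attempt and no reset: what is moved stays moved. The work goes in short steps, Python scripts to look and compute and a shell command to move; the robot and the scene stay as the last step left them, time stands still between calls to the robot, and variables do not carry over. Pictures are saved under pics/ and viewed, and the job is handed in when it is done.

```bash
ls; mkdir -p pics; cat > h.py <<'E'
import numpy as np, cv2
from rig import env, vision
from scipy.spatial.transform import Rotation as R
def snap(name,fn):
    s=env.read_state(); im=vision.get_image(name)
    cv2.imwrite('pics/'+fn+'.png',cv2.cvtColor(im['color'],cv2.COLOR_RGB2BGR))
    np.save('pics/'+fn+'.npy',np.array([im,s],dtype=object),allow_pickle=True)
    return im,s
def load(fn):
    a=np.load('pics/'+fn+'.npy',allow_pickle=True); return a[0],a[1]
def cam(im,s):
    # returns Rwc (cam->world), origin
    if 'mount' in im:
        T=np.eye(4);T[:3,:3]=R.from_rotvec(s['tool_rot']).as_matrix();T[:3,3]=s['tool_pos']
        M=T@np.array(im['mount']); return M[:3,:3],M[:3,3]
    r=R.from_rotvec(np.ravel(im['rvec'])).as_matrix(); return r.T,-r.T@np.ravel(im['tvec'])
def ray(im,s,u,v):
    A,o=cam(im,s); d=A@np.array([(u-im['cx'])/im['fx'],(v-im['cy'])/im['fy'],1]); return o,d/np.linalg.norm(d)
def onz(im,s,u,v,z):
    o,d=ray(im,s,u,v); return o+d*(z-o[2])/d[2]
def proj(im,s,p):
    A,o=cam(im,s); c=A.T@(np.array(p)-o); return im['fx']*c[0]/c[2]+im['cx'],im['fy']*c[1]/c[2]+im['cy']
def tri(rays):
    M=np.zeros((3,3));b=np.zeros(3)
    for o,d in rays:
        P=np.eye(3)-np.outer(d,d);M+=P;b+=P@o
    return np.linalg.solve(M,b)
E
python3 - <<'E'
from h import *
for n in('scene','top','wrist'):
    im,s=snap(n,n+'0'); A,o=cam(im,s); print(n,im['fx'],im['cx'],im['cy'],o.round(3),A[:,2].round(3))
print({k:np.round(v,3) for k,v in s.items()})
E
```

```text
pics
scene 544.5819659747355 272.84541246210756 211.0880259781751 [1.4   0.234 1.066] [-0.666 -0.31  -0.678]
top 453.20452901832834 274.7499291177993 211.08701615044512 [ 0.374 -0.177  1.465] [ 0.074  0.001 -0.997]
wrist 348.86659907909046 285.67415778363613 208.16695372948544 [ 0.097 -0.622  0.374] [ 0.315  0.096 -0.944]
{'time': np.float64(0.1), 'joint_pos': array([-1.023,  0.385,  0.007, -0.   , -1.194, -0.259]), 'joint_velocities': array([ 0.001, -0.001,  0.003,  0.   , -0.001,  0.001]), 'joint_efforts': array([-1.0000e-03, -3.9332e+01,  1.8893e+01,  4.1980e+00, -3.0000e-03,
        0.0000e+00]), 'tool_pos': array([ 0.178, -0.599,  0.23 ]), 'tool_rot': array([-1.557, -0.226,  0.227]), 'ft_force': array([-0.219,  0.058,  0.408]), 'wrist_torque': array([0.019, 0.047, 0.02 ]), 'finger_gap': np.float64(0.085)}
```

View pics/scene0.png

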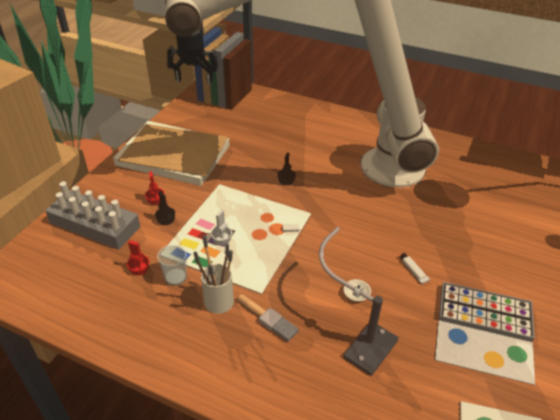

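View pics/top0.png

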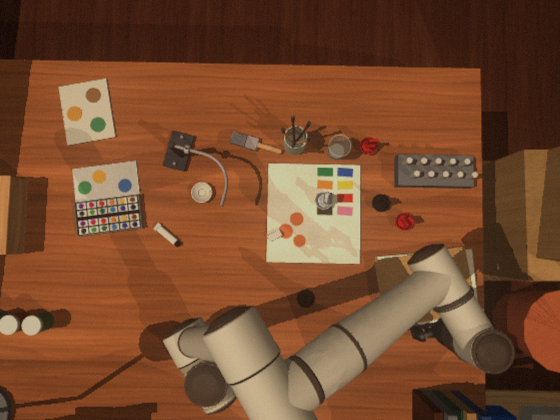

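View pics/wrist0.png

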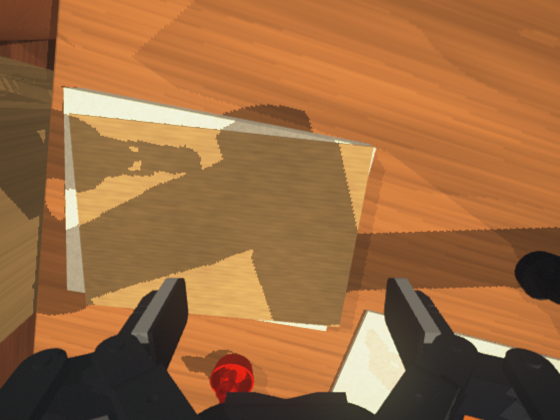

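```bash
python3 - <<'E'
import cv2
a=cv2.imread('pics/top0.png'); b=cv2.imread('pics/scene0.png')
cv2.imwrite('pics/z1.png',cv2.resize(a[120:220,150:270],None,fx=6,fy=6,interpolation=cv2.INTER_CUBIC))
cv2.imwrite('pics/z2.png',cv2.resize(b[200:300,160:280],None,fx=6,fy=6,interpolation=cv2.INTER_CUBIC))
cv2.imwrite('pics/z3.png',cv2.resize(a[170:230,290:370],None,fx=10,fy=10,interpolation=cv2.INTER_CUBIC))
E
```

```text
(no output)
```

View pics/z1.png

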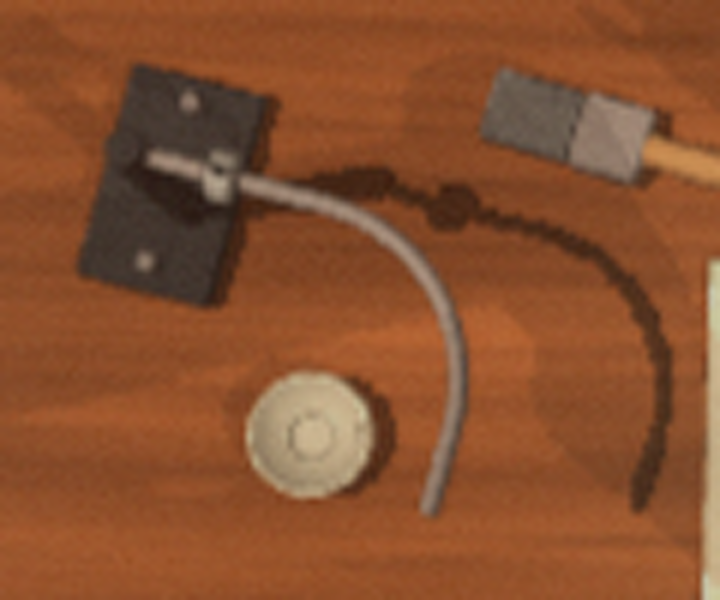

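View pics/z2.png

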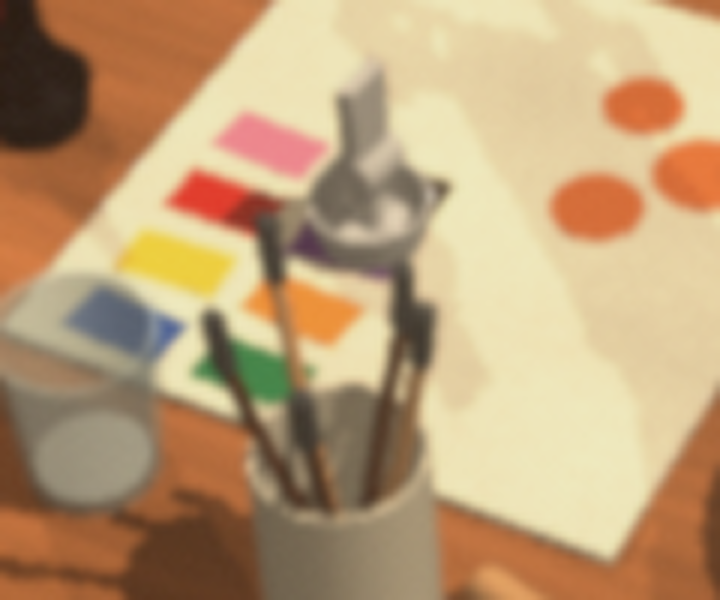

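View pics/z3.png

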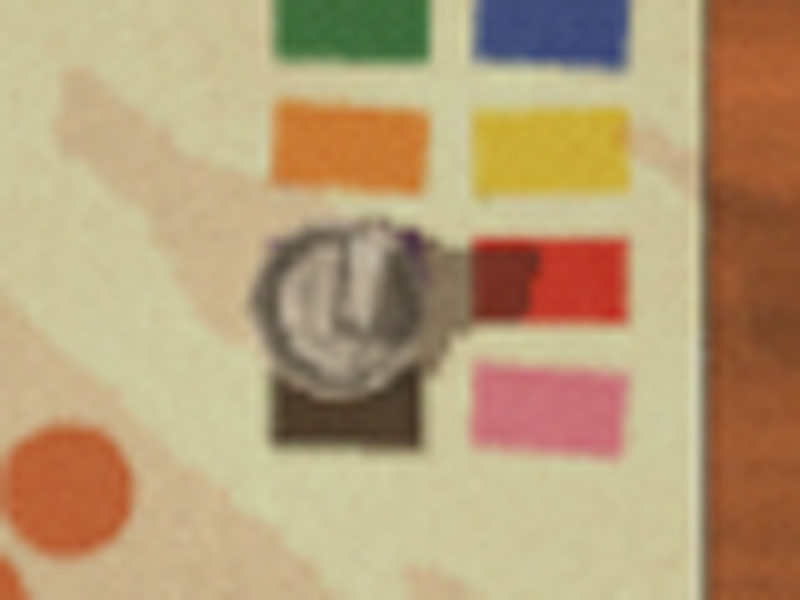

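```bash
python3 - <<'E'
from h import *
im,s=load('top0')
f=lambda u,v,z:print((u,v),onz(im,s,u,v,z).round(4))
f(326.5,197.5,.104) # tab top
f(324.5,201,.03)
for u,v in [(430,512),(455,420),(460,340),(440,280),(400,225),(350,200),(300,190),(245,181),(220,175),(155,158)]: f(150+u/6,120+v/6,.15)
for u,v in [(310,435)]: f(150+u/6,120+v/6,.018)
for u,v in [(135,65),(270,95),(80,270),(210,305)]: f(150+u/6,120+v/6,.01)
E
```

```text
(326.5, 197.5) [ 0.5186 -0.3306  0.104 ]
(324.5, 201) [ 0.5151 -0.3327  0.03  ]
(221.66666666666669, 205.33333333333331) [ 0.4847 -0.0204  0.15  ]
(225.83333333333331, 190.0) [ 0.5298 -0.0313  0.15  ]
(226.66666666666669, 176.66666666666666) [ 0.5691 -0.0327  0.15  ]
(223.33333333333331, 166.66666666666666) [ 0.5985 -0.0221  0.15  ]
(216.66666666666669, 157.5) [ 0.6253 -0.0017  0.15  ]
(208.33333333333334, 153.33333333333334) [0.6371 0.0231 0.15  ]
(200.0, 151.66666666666666) [0.6416 0.0477 0.15  ]
(190.83333333333334, 150.16666666666666) [0.6455 0.0748 0.15  ]
(186.66666666666666, 149.16666666666666) [0.6483 0.0871 0.15  ]
(175.83333333333334, 146.33333333333334) [0.6561 0.1193 0.15  ]
(201.66666666666666, 192.5) [0.5359 0.0607 0.018 ]
(172.5, 130.83333333333334) [0.7371 0.1636 0.01  ]
(195.0, 135.83333333333334) [0.722  0.0896 0.01  ]
(163.33333333333334, 165.0) [0.624  0.1892 0.01  ]
(185.0, 170.83333333333334) [0.6063 0.1183 0.01  ]
```

```bash
python3 - <<'E'
from h import *
im,s=load('wrist0')
print(R.from_rotvec(s['tool_rot']).as_matrix().round(3)); print(np.round(im['mount'],3))
E
python3 -m handwheel '[{"tx":0.038,"ty":0.03,"roll":2},{"tx":0.038,"ty":0.03},{"tx":0.038,"ty":0.03},{"tx":0.038,"ty":0.03},{"tx":0.038,"ty":0.03},{"tx":0.038,"ty":0.03},{"tx":0.038,"ty":0.03},{"tx":0.038,"ty":0.03},{"tx":0.0,"ty":0.0}]'
python3 - <<'E'
from h import *
im,s=snap('wrist','w1');print(s['tool_pos'],s['time'])
E
```

```text
[[ 0.959 -0.001 -0.285]
 [ 0.285  0.002  0.959]
 [-0.    -1.     0.002]]
[[-0.001  0.944  0.329 -0.084]
 [-0.    -0.329  0.944 -0.143]
 [ 1.     0.001  0.     0.001]
 [ 0.     0.     0.     1.   ]]
[ 0.17787609 -0.59868376  0.23047318] 0.15validation failed for argument at $[0]...
```

View pics/w1.png

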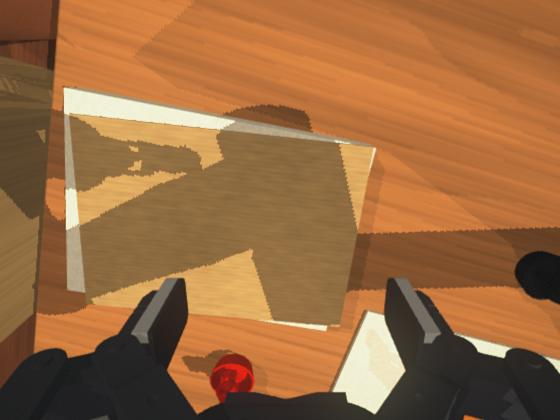

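```bash

python3 -m handwheel '[{"claw":0,"tx":0.038,"ty":0.03,"tz":0,"roll":-5},{"claw":0,"tx":0.038,"ty":0.03,"tz":0,"roll":-5},{"claw":0,"tx":0.038,"ty":0.03,"tz":0,"roll":-5},{"claw":0,"tx":0.038,"ty":0.03,"tz":0,"roll":0},{"claw":0,"tx":0.038,"ty":0.03,"tz":0,"roll":0},{"claw":0,"tx":0.038,"ty":0.03,"tz":0,"roll":0},{"claw":0,"tx":0.038,"ty":0.03,"tz":0,"roll":0},{"claw":0,"tx":0,"ty":0,"tz":0,"roll":0}]'
python3 - <<'E'
from h import *
im,s=snap('wrist','w1');print(s['tool_pos'],s['time'],s['joint_pos'].round(2))
E
```

```text
time: 1.0
tool_pos: [0.4499, -0.3804, 0.2281]
tool_rot: [-1.567, -0.006, 0.009]
ft_force: [0.0, 0.0, 0.4]
finger_gap: 0.0854
[ 0.44989434 -0.38043365  0.22807188] 1.0 [-0.43  0.33 -0.08 -0.   -1.16 -1.13]
```

View pics/w1.png

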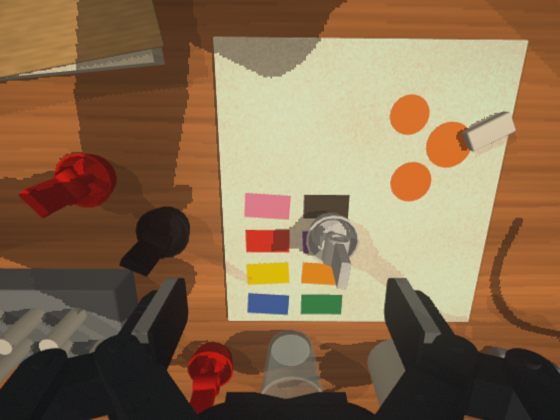

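```bash
python3 - <<'E'
import cv2
a=cv2.imread('pics/w1.png')
cv2.imwrite('pics/z4.png',cv2.resize(a[200:300,290:390],None,fx=6,fy=6,interpolation=cv2.INTER_CUBIC))
E
```

```text
(no output)
```

View pics/z4.png

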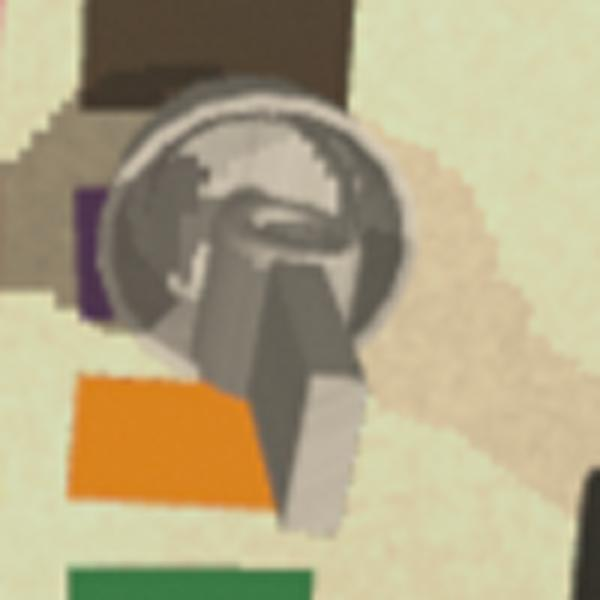

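```bash
python3 - <<'E'
from h import *
im,s=load('w1')
P=np.array([onz(im,s,290+u/6,200+v/6,.104) for u,v in [(312,373),(365,378),(333,533),(280,525)]])
print(P.round(4)); c=P.mean(0);print(c)
d=(P[2]+P[3]-P[0]-P[1])/2; print(np.linalg.norm(d),np.arctan2(d[1],d[0])*57.3, np.linalg.norm(P[1]-P[0]))
t=s['tool_pos']; M=R.from_rotvec(s['tool_rot']).as_matrix(); print(np.arctan2(M[1,0],M[0,0])*57.3, c-t)
E
```

```text
[[ 0.507  -0.3303  0.104 ]
 [ 0.5077 -0.3226  0.104 ]
 [ 0.5333 -0.3255  0.104 ]
 [ 0.532  -0.3334  0.104 ]]
[ 0.51997774 -0.32793996  0.104     ]
0.025467042194173173 -6.799275870191581 0.0076811896785480725
0.5306846674264695 [ 0.07008341  0.05249369 -0.12407188]
```

```bash

python3 -m handwheel '[{"claw":60,"tx":0.035,"ty":0.026,"tz":0,"roll":-3.6},{"claw":60,"tx":0.035,"ty":0.026,"tz":0,"roll":-3.7},{"claw":60,"tx":0,"ty":0,"tz":0,"roll":0},{"claw":60,"tx":0,"ty":0,"tz":0,"roll":0}]'
python3 - <<'E'
from h import *
im,s=snap('wrist','w2');print(s['tool_pos'],s['time'])
a=cv2.imread('pics/w2.png');cv2.imwrite('pics/z5.png',cv2.resize(a[220:420,180:400],None,fx=3,fy=3,interpolation=cv2.INTER_CUBIC))
M=R.from_rotvec(s['tool_rot']).as_matrix(); print(np.arctan2(M[1,0],M[0,0])*57.3)
E
```

```text
time: 1.45
tool_pos: [0.5178, -0.3295, 0.2273]
tool_rot: [-1.564, 0.105, -0.097]
ft_force: [0.9, 0.2, 0.6]
finger_gap: 0.0652
[ 0.51781298 -0.3295297   0.22727409] 1.45
-7.368655212938886
```

View pics/z5.png

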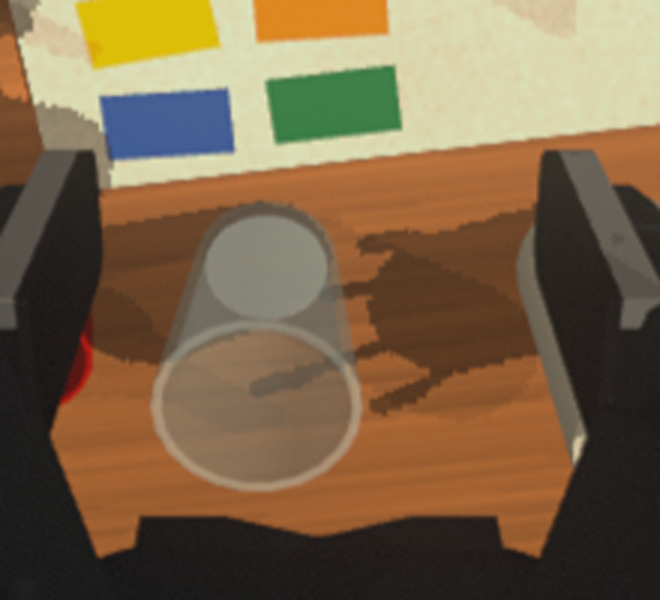

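View pics/w2.png

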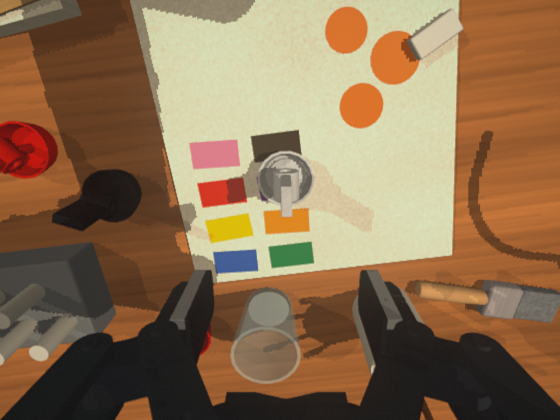

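```bash
python3 - <<'E'
from h import *
im,s=load('w2')
print(proj(im,s,[.52,-.328,.104]))
a=cv2.imread('pics/w2.png')
cv2.imwrite('pics/z4.png',cv2.resize(a[120:250,220:350],None,fx=5,fy=5,interpolation=cv2.INTER_CUBIC))
E
```

```text
(np.float64(286.19166647453966), np.float64(201.54126416443134))
```

View pics/z4.png

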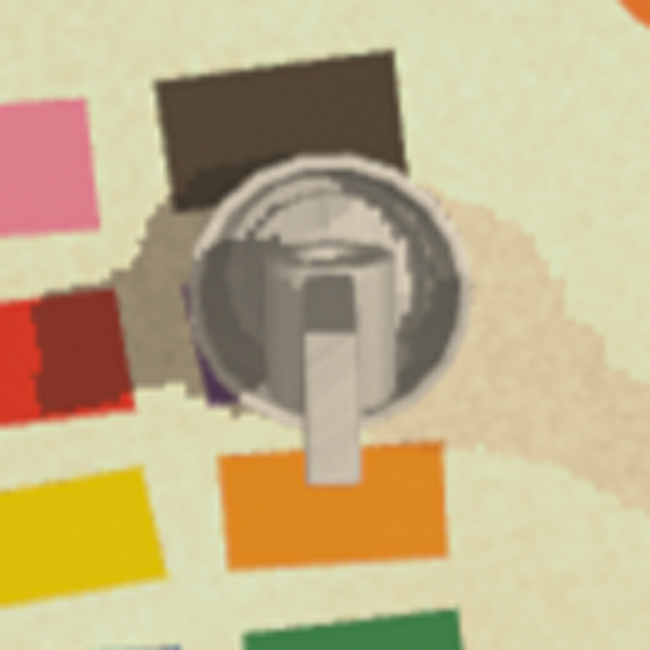

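```bash

python3 -m handwheel '[{"claw":60,"tx":0.002,"ty":0.0015,"tz":-0.04,"roll":0},{"claw":60,"tx":0,"ty":0,"tz":-0.04,"roll":0},{"claw":60,"tx":0,"ty":0,"tz":-0.04,"roll":0},{"claw":60,"tx":0,"ty":0,"tz":-0.03,"roll":0},{"claw":60,"tx":0,"ty":0,"tz":0,"roll":0}]'
```

```text
time: 2.0
tool_pos: [0.5141, -0.3344, 0.0762]
tool_rot: [-1.566, 0.107, -0.109]
ft_force: [-1.6, 0.3, -0.2]
finger_gap: 0.0655
```

```bash

python3 -m handwheel '[{"claw":60,"tx":0.006,"ty":0.0065,"tz":-0.002,"roll":0},{"claw":60,"tx":0,"ty":0,"tz":0,"roll":0},{"claw":60,"tx":0,"ty":0,"tz":0,"roll":0}]'
```

```text
time: 2.3
tool_pos: [0.5212, -0.3303, 0.0782]
tool_rot: [-1.569, 0.105, -0.114]
ft_force: [0.0, 0.0, 0.1]
finger_gap: 0.0653
```

```bash

python3 -m handwheel '[{"claw":60,"tx":-0.001,"ty":0.0022,"tz":-0.006,"roll":0.5},{"claw":60,"tx":0,"ty":0,"tz":0,"roll":0}]'
python3 -m handwheel '[{"claw":160,"tx":0,"ty":0,"tz":0,"roll":0},{"claw":210,"tx":0,"ty":0,"tz":0,"roll":0},{"claw":210,"tx":0,"ty":0,"tz":0,"roll":0}]'
```

```text
time: 2.5
tool_pos: [0.5217, -0.3284, 0.0747]
tool_rot: [-1.571, 0.093, -0.111]
ft_force: [-0.2, -0.1, -1.3]
finger_gap: 0.0656
time: 2.8
tool_pos: [0.5224, -0.3285, 0.0761]
tool_rot: [-1.571, 0.09, -0.112]
ft_force: [0.4, 0.5, -0.1]
finger_gap: 0.0216
```

```bash

cat > st.py <<'E'
from h import *
s=env.read_state(); M=R.from_rotvec(s['tool_rot']).as_matrix()
print('t',s['time'],'p',s['tool_pos'].round(4),'yaw',round(np.degrees(np.arctan2(M[1,0],M[0,0])),2),'ydir',M[:,1].round(3),'f',np.round(s['ft_force'],2),'T',np.round(s['wrist_torque'],2),'gap',round(s['finger_gap'],4))
E
python3 -m handwheel '[{"claw":210,"tx":-0.001,"ty":0.0005,"tz":-0.005,"roll":0},{"claw":210,"tx":0,"ty":0,"tz":0,"roll":0}]'; python3 st.py
python3 - <<'E'
from h import *
im,s=snap('wrist','w3')
E
```

```text
time: 3.0
tool_pos: [0.5213, -0.3279, 0.0707]
tool_rot: [-1.571, 0.09, -0.112]
ft_force: [0.9, -0.2, -0.7]
finger_gap: 0.0151
t 3.0 p [ 0.5213 -0.3279  0.0707] yaw -7.39 ydir [ 0.014 -0.004 -1.   ] f [ 0.89 -0.21 -0.72] T [ 0.01  0.04 -0.03] gap 0.0151
```

View pics/w3.png

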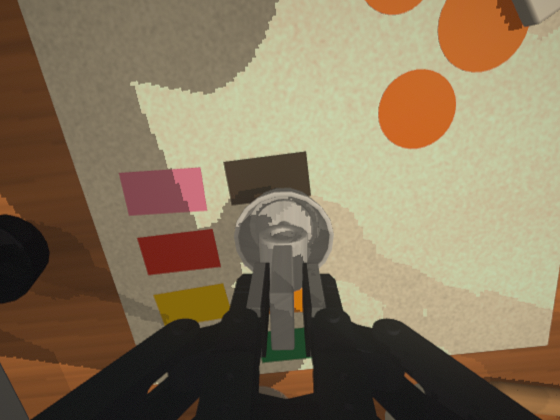

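```bash

python3 -m handwheel '[{"claw":255,"tx":0,"ty":0,"tz":0,"roll":0},{"claw":255,"tx":0,"ty":0,"tz":0,"roll":0},{"claw":255,"tx":0,"ty":0,"tz":0,"roll":0},{"claw":255,"tx":0,"ty":0,"tz":0,"roll":0}]'; python3 st.py
python3 -m handwheel '[{"claw":255,"tx":0,"ty":0,"tz":0.03,"roll":0},{"claw":255,"tx":0,"ty":0,"tz":0.04,"roll":0},{"claw":255,"tx":0,"ty":0,"tz":0.04,"roll":0},{"claw":255,"tx":0,"ty":0,"tz":0,"roll":0},{"claw":255,"tx":0,"ty":0,"tz":0,"roll":0}]'; python3 st.py
```

```text
time: 3.45
tool_pos: [0.5218, -0.3282, 0.0712]
tool_rot: [-1.572, 0.09, -0.113]
ft_force: [0.0, -0.6, -0.3]
finger_gap: 0.0082
t 3.45 p [ 0.5218 -0.3282  0.0712] yaw -7.37 ydir [ 0.014 -0.005 -1.   ] f [ 0.02 -0.58 -0.3 ] T [ 0.07  0.04 -0.  ] gap 0.0082
time: 3.95
tool_pos: [0.5187, -0.3268, 0.1812]
tool_rot: [-1.568, 0.097, -0.108]
ft_force: [0.8, 1.3, -2.9]
finger_gap: 0.0083
t 3.95 p [ 0.5187 -0.3268  0.1812] yaw -7.46 ydir [ 0.007 -0.    -1.   ] f [ 0.79  1.34 -2.92] T [ 0.05  0.11 -0.01] gap 0.0083
```

```bash
cat > rod.py <<'E'
from h import *
from scipy.optimize import least_squares
def dist(P,x0,y0,th):
    c,s=np.cos(th),np.sin(th); q=(P-[x0,y0])@np.array([[c,-s],[s,c]])  # stand coords
    x,y=q[:,0],q[:,1]
    return np.where((x<0)&(y<0.02),-90e-3-y,np.where(y>0,x-.09,np.hypot(x,y)-.09)),q
def fit(P):
    f=lambda p:dist(P,*p)[0]
    r=least_squares(f,[.555,.057,-.23],loss='soft_l1',f_scale=.002)
    return r.x,f(r.x)
E
python3 - <<'E'
from rod import *
for n,box in(('top0',(175,225,140,212)),('scene0',(315,385,222,305))):
    im,s=load(n); a=im['color'].astype(int); sat=a[...,0]-a[...,2]
    m=((sat<45)&(a.min(2)>75)).astype(np.uint8)
    k=np.zeros_like(m); u0,u1,v0,v1=box; k[v0:v1,u0:u1+6]=1; m*=k
    nl,lab,st,ce=cv2.connectedComponentsWithStats(m,connectivity=8)
    print(n,[(i,st[i].tolist()) for i in range(1,nl) if st[i,4]>20])
    cv2.imwrite('pics/m_%s.png'%n,cv2.resize(m[v0-10:v1+10,u0-10:u1+20]*255,None,fx=6,fy=6,interpolation=cv2.INTER_NEAREST))
    np.save('pics/m_%s.npy'%n,lab)
E
```

```text
top0 [(1, [175, 145, 14, 9, 59]), (2, [190, 149, 37, 56, 130])]
scene0 [(4, [321, 259, 53, 41, 202])]
```

View pics/m_top0.png

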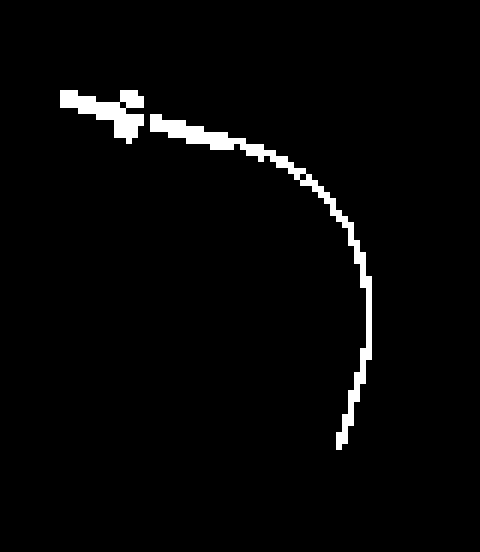

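View pics/m_scene0.png

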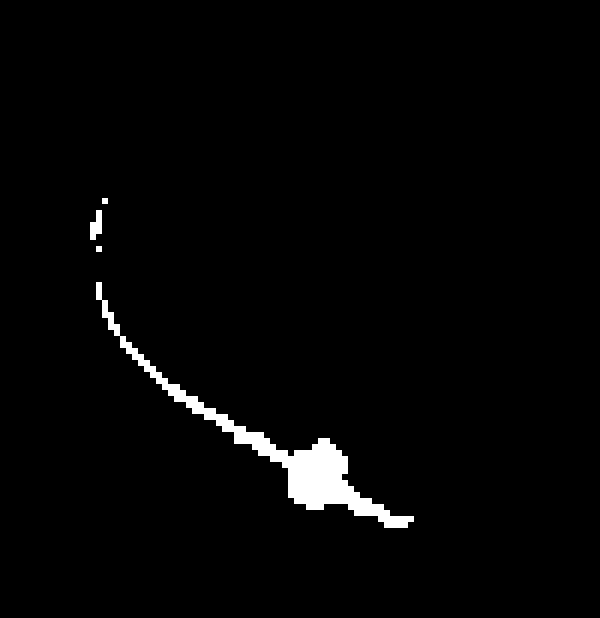

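```bash

python3 -m handwheel '[{"claw":255,"tx":-0.01,"ty":0.01,"tz":0.01,"roll":8},{"claw":255,"tx":-0.012,"ty":0.015,"tz":0.01,"roll":8},{"claw":255,"tx":-0.012,"ty":0.02,"tz":0.005,"roll":8},{"claw":255,"tx":-0.012,"ty":0.02,"tz":0,"roll":8},{"claw":255,"tx":-0.012,"ty":0.02,"tz":0,"roll":8},{"claw":255,"tx":-0.012,"ty":0.02,"tz":0,"roll":8},{"claw":255,"tx":-0.012,"ty":0.02,"tz":0,"roll":8},{"claw":255,"tx":-0.01,"ty":0.02,"tz":0,"roll":8},{"claw":255,"tx":-0.01,"ty":0.02,"tz":0,"roll":8},{"claw":255,"tx":0,"ty":0.02,"tz":0,"roll":8},{"claw":255,"tx":0,"ty":0.02,"tz":0,"roll":8},{"claw":255,"tx":0,"ty":0.01,"tz":0,"roll":8}]'; python3 st.py
```

```text
time: 5.15
tool_pos: [0.4019, -0.1037, 0.1894]
tool_rot: [-1.178, -1.213, 1.254]
ft_force: [-1.0, -0.9, -0.5]
finger_gap: 0.008
t 5.15 p [ 0.4019 -0.1037  0.1894] yaw 92.09 ydir [-0.026 -0.008 -1.   ] f [-0.99 -0.87 -0.54] T [-0.   -0.07  0.  ] gap 0.008
```

```bash

python3 -m handwheel '[{"claw":255,"tx":0.002,"ty":0.01,"tz":0,"roll":7.5},{"claw":255,"tx":0.003,"ty":0.01,"tz":0,"roll":7.5},{"claw":255,"tx":0.003,"ty":0.01,"tz":0,"roll":7.5},{"claw":255,"tx":0.003,"ty":0.01,"tz":0,"roll":7.5},{"claw":255,"tx":0.003,"ty":0.01,"tz":0,"roll":7.5},{"claw":255,"tx":0,"ty":0.01,"tz":0,"roll":7.5},{"claw":255,"tx":0,"ty":0.01,"tz":0,"roll":7.5},{"claw":255,"tx":0,"ty":0.01,"tz":0,"roll":7.5},{"claw":255,"tx":0,"ty":0.01,"tz":0,"roll":7},{"claw":255,"tx":0,"ty":0,"tz":0,"roll":5},{"claw":255,"tx":0,"ty":0,"tz":0,"roll":0},{"claw":255,"tx":0,"ty":0,"tz":0,"roll":0}]'; python3 st.py
python3 - <<'E'
from h import *
snap('wrist','w4');snap('top','t4');snap('scene','s4')
E
```

```text
time: 6.35
tool_pos: [0.4055, -0.0101, 0.1752]
tool_rot: [-0.217, -2.046, 2.144]
ft_force: [0.4, -0.1, -1.6]
finger_gap: 0.0078
t 6.35 p [ 0.4055 -0.0101  0.1752] yaw 167.18 ydir [-0.022 -0.044 -0.999] f [ 0.39 -0.06 -1.57] T [ 0.14 -0.01  0.01] gap 0.0078
```

View pics/w4.png

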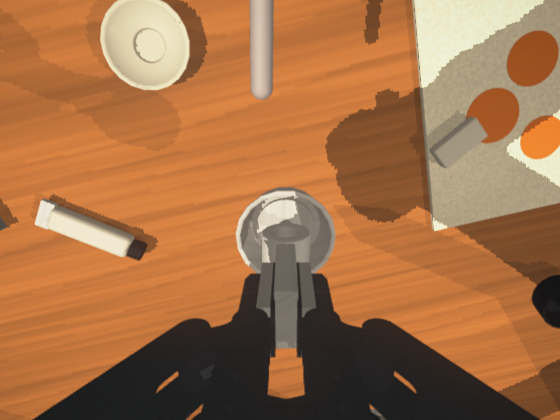

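View pics/s4.png

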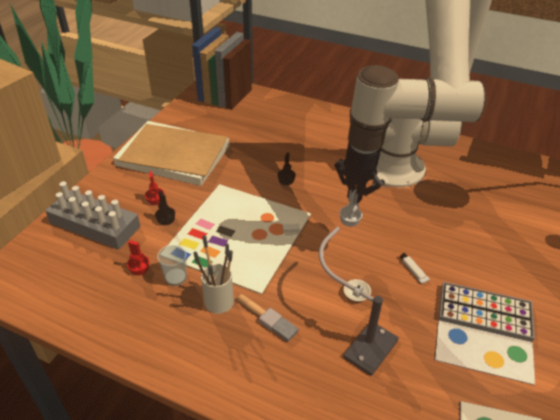

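```bash
cat > wr.py <<'E'
from h import *
import sys
def rodpts(im,s,z=.15,vmax=130,lo=200,hi=330):
    a=im['color'].astype(int); sat=a[...,0]-a[...,2]
    m=((sat<60)&(a.min(2)>60)); out=[]
    for v in range(0,vmax,3):
        row=m[v,lo:hi]
        idx=np.flatnonzero(row)
        if len(idx)<8: continue
        # longest run
        runs=np.split(idx,np.flatnonzero(np.diff(idx)>1)+1); r=max(runs,key=len)
        if len(r)<8 or len(r)>45: continue
        u=lo+(r[0]+r[-1])/2; out.append((u,v,len(r),*onz(im,s,u,v,z)[:2]))
    return np.array(out)
if __name__=='__main__':
    im,s=load(sys.argv[1]); P=rodpts(im,s); print(P[::4].round(4)); print(P[-1].round(4))
    l=np.polyfit(P[:,3],P[:,4],1); print('slope',l[0],'yaw deg',np.degrees(np.arctan(l[0])))
    M=R.from_rotvec(s['tool_rot']).as_matrix(); b=s['tool_pos']+0.0192*M[:,1]; print('bore est',b, 'rod y at bore x',np.polyval(l,b[0]),'tool yaw',np.degrees(np.arctan2(M[1,0],M[0,0])))
E
python3 wr.py w4; python3 - <<'E'
import cv2
a=cv2.imread('pics/w4.png')
cv2.imwrite('pics/z6.png',cv2.resize(a[60:280,200:370],None,fx=3.5,fy=3.5*.75,interpolation=cv2.INTER_CUBIC))
E
```

```text
[[ 2.610e+02  0.000e+00  2.300e+01  5.238e-01 -2.680e-02]
 [ 2.610e+02  1.200e+01  2.300e+01  5.195e-01 -2.570e-02]
 [ 2.610e+02  2.400e+01  2.300e+01  5.151e-01 -2.460e-02]
 [ 2.610e+02  3.600e+01  2.300e+01  5.106e-01 -2.340e-02]
 [ 2.610e+02  4.800e+01  2.300e+01  5.060e-01 -2.230e-02]
 [ 2.615e+02  6.000e+01  2.200e+01  5.013e-01 -2.130e-02]
 [ 2.615e+02  7.200e+01  2.200e+01  4.965e-01 -2.010e-02]
 [ 2.615e+02  8.400e+01  2.200e+01  4.916e-01 -1.890e-02]
 [ 2.615e+02  9.600e+01  1.400e+01  4.866e-01 -1.760e-02]]
[ 2.615e+02  9.600e+01  1.400e+01  4.866e-01 -1.760e-02]
slope -0.24484707793014887 yaw deg -13.758034749448827
bore est [ 0.40506481 -0.01091012  0.15603265] rod y at bore x 0.0023515566392577902 tool yaw 167.17891704712082
```

View pics/z6.png

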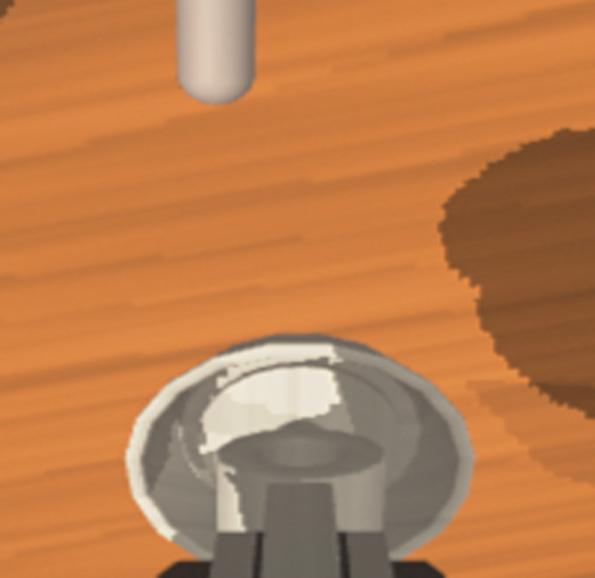

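```bash

python3 -m handwheel '[{"claw":255,"tx":0.02,"ty":0.007,"tz":-0.003,"roll":-0.9},{"claw":255,"tx":0.015,"ty":0,"tz":-0.003,"roll":0},{"claw":255,"tx":0,"ty":0,"tz":0,"roll":0},{"claw":255,"tx":0,"ty":0,"tz":0,"roll":0},{"claw":255,"tx":0,"ty":0,"tz":0,"roll":0}]'; python3 st.py
python3 - <<'E'
from h import *
snap('wrist','w5')
E
python3 wr.py w5; python3 st.py
```

```text
time: 7.0
tool_pos: [0.4415, -0.0043, 0.1689]
tool_rot: [-0.235, -2.035, 2.132]
ft_force: [-0.4, -0.2, -0.6]
finger_gap: 0.008
t 7.0 p [ 0.4415 -0.0043  0.1689] yaw 166.04 ydir [-0.024 -0.044 -0.999] f [-0.44 -0.23 -0.55] T [ 0.1  -0.08  0.02] gap 0.008
[[ 2.800e+02  0.000e+00  2.500e+01  5.564e-01 -3.060e-02]
 [ 2.830e+02  1.200e+01  2.500e+01  5.520e-01 -3.070e-02]
 [ 2.855e+02  2.400e+01  2.400e+01  5.475e-01 -3.070e-02]
 [ 2.875e+02  3.600e+01  2.400e+01  5.429e-01 -3.040e-02]
 [ 2.890e+02  4.800e+01  2.300e+01  5.384e-01 -3.000e-02]
 [ 2.900e+02  6.000e+01  2.300e+01  5.337e-01 -2.930e-02]
 [ 2.900e+02  7.200e+01  2.300e+01  5.291e-01 -2.810e-02]
 [ 2.900e+02  8.400e+01  2.300e+01  5.244e-01 -2.700e-02]
 [ 2.900e+02  9.600e+01  2.300e+01  5.195e-01 -2.580e-02]
 [ 2.895e+02  1.080e+02  2.200e+01  5.146e-01 -2.440e-02]
 [ 2.900e+02  1.200e+02  2.100e+01  5.095e-01 -2.340e-02]]
[ 2.900e+02  1.290e+02  2.100e+01  5.057e-01 -2.240e-02]
slope -0.17645243648274336 yaw deg -10.006971189460376
bore est [ 0.44101983 -0.00516126  0.14971684] rod y at bore x -0.011932118875809666 tool yaw 166.04152731930526
t 7.05 p [ 0.4414 -0.0043  0.1689] yaw 166.05 ydir [-0.024 -0.044 -0.999] f [-0.34  0.07 -1.9 ] T [ 0.08 -0.06  0.06] gap 0.0083
```

View pics/w5.png

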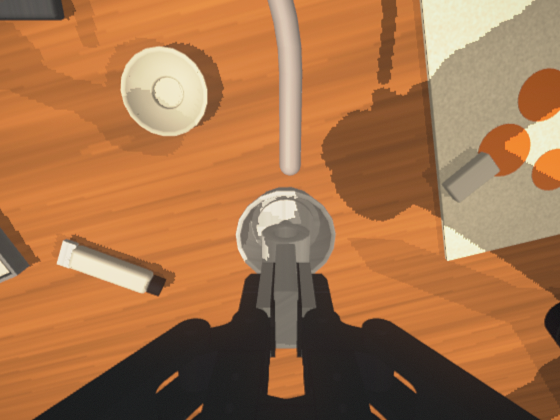

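```bash
cat > al.py <<'E'
from wr import *
def al(fn,v0,v1,sleeve_u=None):
    im,s=load(fn); P=rodpts(im,s,vmax=v1+10,lo=240,hi=340); P=P[(P[:,1]>=v0)&(P[:,1]<=v1)]
    M=R.from_rotvec(s['tool_rot']).as_matrix(); A,o=cam(im,s)
    l=np.polyfit(P[:,3],P[:,4],1); print('rod yaw',np.degrees(np.arctan(l[0])),'tool yaw',np.degrees(np.arctan2(M[1,0],M[0,0]))-180)
    b=s['tool_pos']+0.0192*M[:,1]+0.001*M[:,2]; n=np.array([-l[0],1])/np.hypot(l[0],1)
    print('bore',b,'perp offset needed (+n~+y)',(np.polyval(l,b[0])-b[1])*n[1],'last',P[-1])
    print('cols',P[:,0])
if __name__=='__main__': al(sys.argv[1],int(sys.argv[2]),int(sys.argv[3]))
E
python3 al.py w5 72 162;  python3 - <<'E'
import cv2
a=cv2.imread('pics/w5.png')
cv2.imwrite('pics/z6.png',cv2.resize(a[130:290,210:370],None,fx=3.5,fy=3.5,interpolation=cv2.INTER_CUBIC))
E
```

```text
rod yaw -13.617908246880495 tool yaw -13.95847268069474
bore [ 0.44077949 -0.00613076  0.14976494] perp offset needed (+n~+y) -0.000564411158080828 last [ 2.90000000e+02  1.62000000e+02  2.10000000e+01  4.90878960e-01
 -1.88610314e-02]
cols [290.  290.  290.  290.  290.  290.  290.  290.  290.  290.  290.  290.
 289.5 289.5 289.5 290.  290.  290.  290.  290.  290.  290.  290.  290.
 290.  290.  290.  290.  290.  290.  290. ]
```

View pics/z6.png

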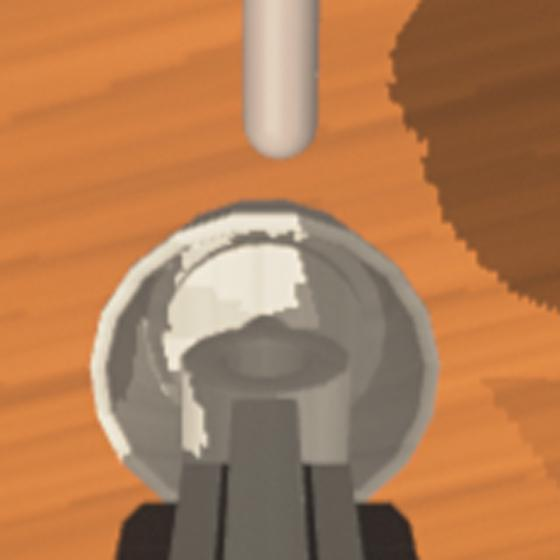

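```bash
python3 - <<'E'
from h import *
im,s=load('w5'); M=R.from_rotvec(s['tool_rot']).as_matrix(); A,o=cam(im,s)
b=s['tool_pos']+0.0192*M[:,1]+0.001*M[:,2]
print('bore cam',A.T@(b-o),proj(im,s,b))
for v in (72,120,162): p=onz(im,s,290,v,.15); print(p,A.T@(p-o))
face=b-0.014*M[:,0]*-1
print('face',proj(im,s,b+.014*M[:,0]),proj(im,s,b-.014*M[:,0]))
print(im['mount'][2])
E
```

```text
bore cam [0.00168323 0.0268931  0.1813679 ] (np.float64(288.9119100762043), np.float64(259.8966476476344))
[ 0.52910031 -0.02813917  0.15      ] [ 0.00186296 -0.05864153  0.15024255]
[ 0.50952807 -0.02338806  0.15      ] [ 0.00194782 -0.03969947  0.1570863 ]
[ 0.49087896 -0.01886103  0.15      ] [ 0.00202868 -0.02165082  0.16360726]
face (np.float64(288.81473550669926), np.float64(283.4361598211035)) (np.float64(289.01412728541686), np.float64(235.1356093137271))
[ 9.99999592e-01  8.25022150e-04 -3.67464418e-04 -6.38775084e-04]
```

```bash
sed -i 's/+0.001\*M\[:,2\]/-0.0006*M[:,2]+(-0.0018)*M[:,0]/' al.py
python3 -m handwheel '[{"claw":255,"tx":0.01,"ty":-0.004,"tz":0,"roll":0.3},{"claw":255,"tx":0.008,"ty":-0.002,"tz":0,"roll":0},{"claw":255,"tx":0,"ty":0,"tz":0,"roll":0},{"claw":255,"tx":0,"ty":0,"tz":0,"roll":0}]'; python3 st.py
python3 - <<'E'
from h import *
snap('wrist','w6')
a=cv2.imread('pics/w6.png');cv2.imwrite('pics/z6.png',cv2.resize(a[130:290,210:370],None,fx=3.5,fy=3.5,interpolation=cv2.INTER_CUBIC))
E
python3 al.py w6 100 190; python3 st.py
```

```text
time: 7.45
tool_pos: [0.4605, -0.0112, 0.1694]
tool_rot: [-0.231, -2.039, 2.135]
ft_force: [-0.0, 0.3, -1.4]
finger_gap: 0.0083
t 7.45 p [ 0.4605 -0.0112  0.1694] yaw 166.36 ydir [-0.023 -0.043 -0.999] f [-0.03  0.32 -1.36] T [ 0.11 -0.05 -0.  ] gap 0.0083
rod yaw -13.708078145300023 tool yaw -13.635478580517372
bore [ 0.46197034 -0.01188366  0.15017038] perp offset needed (+n~+y) 0.0001377218050839828 last [ 2.85000000e+02  1.89000000e+02  2.50000000e+01  4.97612576e-01
 -2.00701106e-02]
cols [285.5 285.5 285.5 285.5 285.5 286.  286.5 286.5 286.  286.  286.  286.
 286.  286.  286.  286.  286.  286.  286.  286.  286.  286.  286.  286.
 286.  285.5 285.5 285.5 285.5 285. ]
t 7.5 p [ 0.4606 -0.0111  0.1694] yaw 166.38 ydir [-0.023 -0.044 -0.999] f [ 0.58 -0.58 -1.75] T [ 0.11 -0.02  0.03] gap 0.0082
```

View pics/z6.png

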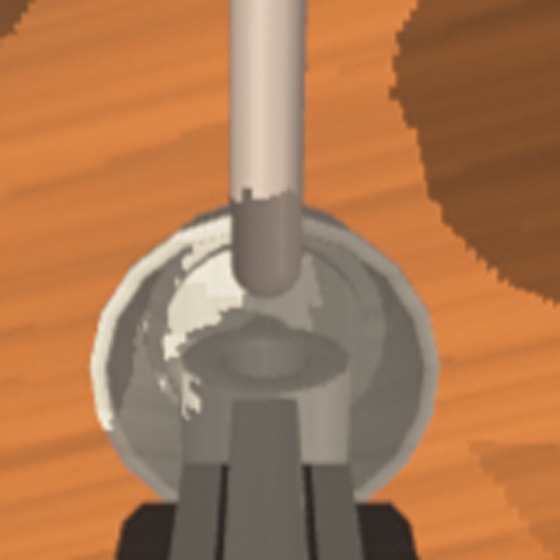

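```bash

python3 -m handwheel '[{"claw":255,"tx":0.0039,"ty":-0.001,"tz":0,"roll":0},{"claw":255,"tx":0.0039,"ty":-0.001,"tz":0,"roll":0},{"claw":255,"tx":0,"ty":0,"tz":0,"roll":0}]'; python3 st.py
python3 -m handwheel '[{"claw":255,"tx":0.003,"ty":-0.0007,"tz":0,"roll":0},{"claw":255,"tx":0,"ty":0,"tz":0,"roll":0}]'; python3 st.py
```

```text
time: 7.8
tool_pos: [0.4688, -0.0132, 0.1695]
tool_rot: [-0.231, -2.039, 2.136]
ft_force: [0.1, 0.8, -2.0]
finger_gap: 0.0082
t 7.8 p [ 0.4688 -0.0132  0.1695] yaw 166.4 ydir [-0.023 -0.044 -0.999] f [ 0.1   0.8  -1.98] T [ 0.05 -0.05  0.04] gap 0.0082
time: 8.0
tool_pos: [0.472, -0.014, 0.1695]
tool_rot: [-0.23, -2.039, 2.136]
ft_force: [-0.1, -0.5, -1.4]
finger_gap: 0.0081
t 8.0 p [ 0.472  -0.014   0.1695] yaw 166.4 ydir [-0.023 -0.043 -0.999] f [-0.07 -0.45 -1.38] T [ 0.15 -0.07  0.02] gap 0.0081
```

```bash

python3 -m handwheel '[{"claw":255,"tx":0.0029,"ty":-0.0007,"tz":0,"roll":0},{"claw":255,"tx":0,"ty":0,"tz":0,"roll":0}]'; python3 st.py
python3 -m handwheel '[{"claw":255,"tx":0.0029,"ty":-0.0007,"tz":0,"roll":0},{"claw":255,"tx":0,"ty":0,"tz":0,"roll":0}]'; python3 st.py
python3 - <<'E'
from h import *
snap('wrist','w7')
a=cv2.imread('pics/w7.png');cv2.imwrite('pics/z7.png',cv2.resize(a[130:290,210:370],None,fx=3.5,fy=3.5,interpolation=cv2.INTER_CUBIC))
E
python3 al.py w7 130 190
```

```text
time: 8.2
tool_pos: [0.4751, -0.0147, 0.1695]
tool_rot: [-0.23, -2.039, 2.136]
ft_force: [0.2, -0.5, -2.0]
finger_gap: 0.0083
t 8.2 p [ 0.4751 -0.0147  0.1695] yaw 166.41 ydir [-0.023 -0.044 -0.999] f [ 0.15 -0.5  -2.01] T [ 0.15 -0.05 -0.03] gap 0.0083
time: 8.4
tool_pos: [0.4782, -0.0154, 0.1694]
tool_rot: [-0.23, -2.039, 2.136]
ft_force: [0.4, -0.0, -2.1]
finger_gap: 0.0083
t 8.4 p [ 0.4782 -0.0154  0.1694] yaw 166.41 ydir [-0.023 -0.044 -0.999] f [ 0.42 -0.02 -2.05] T [ 0.11 -0.04  0.01] gap 0.0083
rod yaw -12.398675315296098 tool yaw -13.589792485613486
bore [ 0.47969206 -0.01611634  0.15020776] perp offset needed (+n~+y) -0.0009262513164710913 last [ 2.85500000e+02  1.89000000e+02  2.60000000e+01  5.15270081e-01
 -2.45079943e-02]
cols [284.  284.5 285.  285.5 285.5 286.  286.  286.  286.  286.  286.  286.
 286.  286.  286.  286.  286.  286.  286.  285.5]
```

View pics/z7.png

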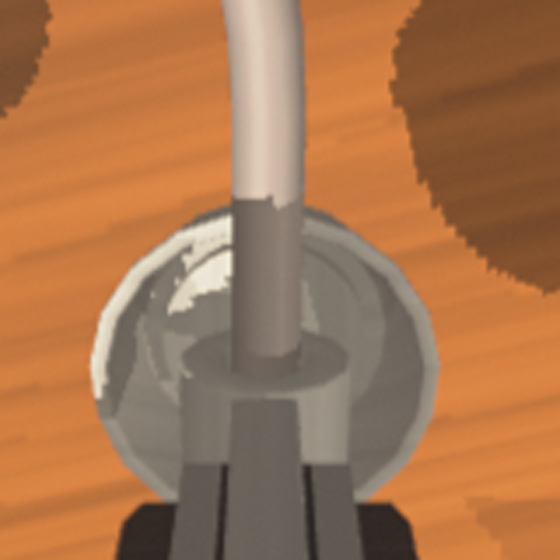

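```bash
python3 - <<'E'
from rod import *
def pts(fn,vmax):
    im,s=load(fn); a=im['color'].astype(int); sat=a[...,0]-a[...,2]
    m=((sat<60)&(a.min(2)>60)).astype(np.uint8); m[vmax:]=0
    nl,lab,st,ce=cv2.connectedComponentsWithStats(m)
    return im,s,m,lab
allp=[]
for fn,vm in(('w4',90),('w5',165),('w6',185),('w7',185)):
    im,s,m,lab=pts(fn,vm)
    c=lab[vm-3,255:300]; c=c[c>0]; 
    k=np.bincount(c).argmax(); v,u=np.nonzero(lab==k)
    P=np.array([onz(im,s,x,y,.15)[:2] for x,y in zip(u[::3],v[::3])]); 
    x,r=fit(P); print(fn,len(P),u.min(),u.max(),v.min(),x.round(4),np.abs(r).mean(),np.abs(r).max()); allp.append(P)
P=np.vstack(allp); x,r=fit(P); print(x.round(5))
np.save('fit.npy',x)
E
```

```text
w4 680 250 272 0 [ 0.6283  0.0403 -0.2402] 0.002460013470880618 0.004928963386882618
w5 1252 268 301 0 [ 0.5495  0.0595 -0.2268] 0.0024494905942328235 0.005231083083170565
w6 1416 240 297 0 [ 0.5492  0.0591 -0.2446] 0.002422880510004145 0.005288242616379446
w7 1533 200 296 0 [ 0.5496  0.0591 -0.5925] 0.002432641388010695 0.005266736954036386
[ 0.54985  0.05922 -0.24195]
```

View pics/w7.png

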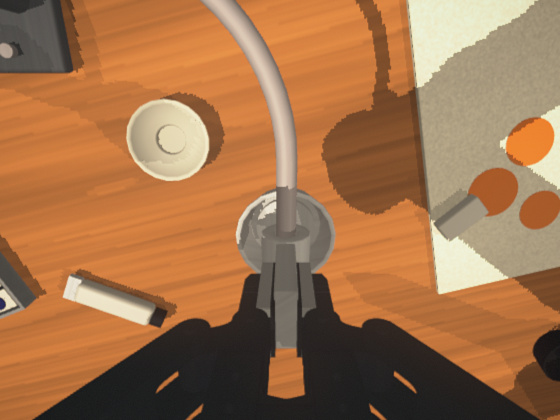

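```bash
cat > plan.py <<'E'
from h import *
import sys
C=np.array([.5497,.0592]); TH=-.240; RR=.09; B=RR*np.pi/2
try:
    import json; o=json.load(open('adj.json')); C=C+np.array(o['C']); TH+=o['th']
except Exception: pass
def curve(s):
    s=np.asarray(s,float); ph=np.clip(s/RR,0,np.pi/2)
    p=np.stack([RR*np.sin(ph)+np.minimum(s,0),-RR*np.cos(ph)+np.maximum(s-B,0)],-1)
    c,k=np.cos(TH),np.sin(TH); return C+p@np.array([[c,k],[-k,c]])
def target(s):
    q=curve(np.linspace(s-.014,s+.014,57)); d=q[-1]-q[0]; yaw=np.arctan2(d[1],d[0]); d/=np.linalg.norm(d); n=np.array([-d[1],d[0]])
    m=curve(s); l=(q-m)@n; return m+n*(l.max()+l.min())/2,yaw
OFF=np.array([-.0018,.0192,-.0006])
s=env.read_state(); M=R.from_rotvec(s['tool_rot']).as_matrix()
b=s['tool_pos']+M@OFF; yaw=np.arctan2(-M[1,0],-M[0,0])
S=np.linspace(-.05,.25,3001); cur=S[np.argmin(np.linalg.norm(curve(S)-b[:2],axis=1))]
t,y=target(cur); d=np.array([np.cos(y),np.sin(y)]); n=np.array([-d[1],d[0]])
f=np.array(s['ft_force'])
print('t %.2f s=%.1fmm lat=%.2fmm (+left/in) z=%.2fmm yawerr=%.2f pitch=%.3f roll=%.3f'%(s['time'],cur*1e3,(b[:2]-t)@n*1e3,b[2]*1e3,np.degrees((yaw-y+np.pi)%(2*np.pi)-np.pi),M[:2,1]@d,M[:2,1]@n),'F along %.2f left %.2f up %.2f'%(f[:2]@d,f[:2]@n,f[2]),'T',np.round(s['wrist_torque'],2),'gap',round(s['finger_gap'],4),'tcp',s['tool_pos'].round(4))
ds=float(sys.argv[1])/1e3 if len(sys.argv)>1 else .004; N=int(sys.argv[2]) if len(sys.argv)>2 else 3
pb=s['tool_pos'][:2];py=yaw
for i in range(1,N+1):
    t,y=target(cur+ds*i); a=y-yaw; Rz=R.from_rotvec([0,0,a]).as_matrix(); p=t-(Rz@M@OFF)[:2]
    print('  tx %.4f ty %.4f roll %.2f'%(*(p-pb),np.degrees((y-py+np.pi)%(2*np.pi)-np.pi)),'tz',round(.15-b[2],4) if i==1 else 0); pb,py=p,y
E
python3 plan.py 4 4
```

```text
t 8.45 s=-50.0mm lat=0.10mm (+left/in) z=150.13mm yawerr=0.15 pitch=-0.012 roll=-0.048 F along -0.34 left 0.60 up -0.35 T [ 0.07 -0.08  0.03] gap 0.0083 tcp [ 0.4779 -0.0155  0.1694]
  tx 0.0043 ty -0.0011 roll -0.15 tz -0.0001
  tx 0.0039 ty -0.0010 roll 0.00 tz 0
  tx 0.0039 ty -0.0010 roll 0.00 tz 0
  tx 0.0039 ty -0.0010 roll 0.00 tz 0
```

```bash
sed -i 's/linspace(-.05,.25,3001)/linspace(-.08,.25,3301)/' plan.py
python3 -m handwheel '[{"claw":255,"tx":0.0039,"ty":-0.001,"tz":0,"roll":-0.1},{"claw":255,"tx":0.0039,"ty":-0.001,"tz":0,"roll":0},{"claw":255,"tx":0,"ty":0,"tz":0,"roll":0}]'; python3 plan.py
python3 -m handwheel '[{"claw":255,"tx":0.0039,"ty":-0.001,"tz":0,"roll":0},{"claw":255,"tx":0.0039,"ty":-0.001,"tz":0,"roll":0},{"claw":255,"tx":0,"ty":0,"tz":0,"roll":0}]'; python3 plan.py
```

```text
time: 8.75
tool_pos: [0.4864, -0.0176, 0.1694]
tool_rot: [-0.232, -2.038, 2.135]
ft_force: [-0.6, -0.2, -1.8]
finger_gap: 0.0084
t 8.75 s=-41.7mm lat=0.07mm (+left/in) z=150.21mm yawerr=0.06 pitch=-0.012 roll=-0.048 F along -0.52 left -0.31 up -1.79 T [ 0.07 -0.06 -0.  ] gap 0.0084 tcp [ 0.4864 -0.0176  0.1694]
  tx 0.0038 ty -0.0010 roll -0.06 tz -0.0002
  tx 0.0039 ty -0.0010 roll -0.00 tz 0
  tx 0.0039 ty -0.0010 roll 0.00 tz 0
time: 9.05
tool_pos: [0.495, -0.0198, 0.1693]
tool_rot: [-0.232, -2.038, 2.135]
ft_force: [-0.4, 0.5, -0.8]
finger_gap: 0.0081
t 9.05 s=-32.8mm lat=-0.07mm (+left/in) z=150.12mm yawerr=0.05 pitch=-0.012 roll=-0.048 F along -0.48 left 0.36 up -0.84 T [ 0.1  -0.08  0.02] gap 0.0081 tcp [ 0.495  -0.0198  0.1693]
  tx 0.0039 ty -0.0009 roll -0.05 tz -0.0001
  tx 0.0039 ty -0.0010 roll -0.00 tz 0
  tx 0.0039 ty -0.0010 roll 0.00 tz 0
```

```bash

python3 -m handwheel '[{"claw":255,"tx":0.0039,"ty":-0.0009,"tz":0,"roll":0},{"claw":255,"tx":0.0039,"ty":-0.001,"tz":0,"roll":0},{"claw":255,"tx":0,"ty":0,"tz":0,"roll":0}]'; python3 plan.py
python3 -m handwheel '[{"claw":255,"tx":0.0039,"ty":-0.0009,"tz":0,"roll":0},{"claw":255,"tx":0.0039,"ty":-0.0009,"tz":0,"roll":0},{"claw":255,"tx":0,"ty":0,"tz":0,"roll":0}]'; python3 plan.py
python3 - <<'E'
from h import *
snap('wrist','w8')
E
```

```text
time: 9.35
tool_pos: [0.5036, -0.0219, 0.1693]
tool_rot: [-0.231, -2.038, 2.135]
ft_force: [-0.5, 0.1, -2.3]
finger_gap: 0.008
t 9.35 s=-24.0mm lat=-0.07mm (+left/in) z=150.03mm yawerr=0.05 pitch=-0.012 roll=-0.048 F along -0.48 left -0.04 up -2.32 T [ 0.18 -0.02  0.01] gap 0.008 tcp [ 0.5036 -0.0219  0.1693]
  tx 0.0039 ty -0.0009 roll -0.05 tz -0.0
  tx 0.0039 ty -0.0010 roll 0.00 tz 0
  tx 0.0039 ty -0.0010 roll 0.05 tz 0
time: 9.65
tool_pos: [0.512, -0.0239, 0.1692]
tool_rot: [-0.231, -2.038, 2.135]
ft_force: [-0.2, 0.1, -0.9]
finger_gap: 0.0085
t 9.65 s=-15.3mm lat=0.01mm (+left/in) z=150.00mm yawerr=0.04 pitch=-0.012 roll=-0.048 F along -0.17 left 0.02 up -0.87 T [ 0.06 -0.05  0.03] gap 0.0085 tcp [ 0.512  -0.0239  0.1692]
  tx 0.0038 ty -0.0010 roll 0.04 tz 0.0
  tx 0.0039 ty -0.0009 roll 0.43 tz 0
  tx 0.0039 ty -0.0009 roll 0.79 tz 0
```

View pics/w8.png

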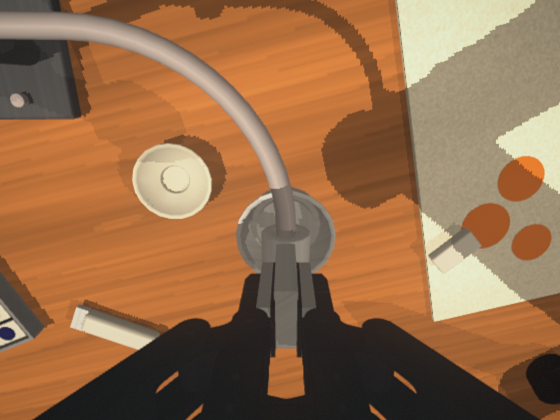

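```bash
cat > refit.py <<'E'
from rod import *
import sys
fn,vm=sys.argv[1],int(sys.argv[2]); lo,hi=int(sys.argv[3]),int(sys.argv[4])
im,s=load(fn); a=im['color'].astype(int); sat=a[...,0]-a[...,2]
m=((sat<60)&(a.min(2)>75)).astype(np.uint8); m[vm:]=0
m=cv2.morphologyEx(m,cv2.MORPH_OPEN,np.ones((3,3),np.uint8))
nl,lab,st,ce=cv2.connectedComponentsWithStats(m); c=lab[vm-8:vm-2,lo:hi]; c=c[c>0]; k=np.bincount(c).argmax()
v,u=np.nonzero(lab==k); print(st[k])
cv2.imwrite('pics/rf.png',(lab==k).astype(np.uint8)*255)
P=np.array([onz(im,s,x,y,.15)[:2] for x,y in zip(u[::3],v[::3])])
x,r=fit(P); d,q=dist(P,*x); print(x.round(4),np.abs(r).mean(),np.abs(r).max())
for nm,mk in(('lead',q[:,0]<0),('arc1',(q[:,0]>0)&(q[:,0]<.06)),('arc2',(q[:,0]>.06)&(q[:,1]<0)),('tail',q[:,1]>0)): print(nm,mk.sum(),r[mk].mean() if mk.any() else 0)
E
python3 refit.py w8 190 270 300
```

```text
[   0    0  292  190 8695]
[ 0.5509  0.0592 -0.2447] 0.0025074515012772874 0.008862384465377682
lead 0 0
arc1 706 -0.0001440389304855841
arc2 1560 -5.332633001128466e-05
tail 633 0.00026920661879419603
```

View pics/rf.png

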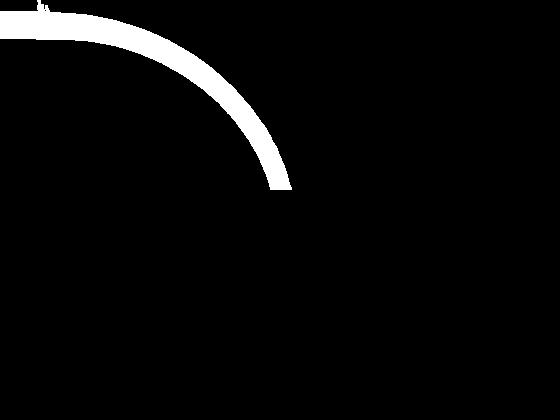

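```bash
echo '{"C":[0.0005,0],"th":-0.0025}'>adj.json; python3 plan.py 4 4
```

```text
t 9.70 s=-15.8mm lat=-0.18mm (+left/in) z=149.96mm yawerr=0.18 pitch=-0.013 roll=-0.048 F along -0.04 left -0.14 up -1.47 T [ 0.1  -0.09  0.  ] gap 0.0082 tcp [ 0.5118 -0.0239  0.1692]
  tx 0.0039 ty -0.0008 roll -0.13 tz 0.0
  tx 0.0039 ty -0.0009 roll 0.38 tz 0
  tx 0.0039 ty -0.0009 roll 0.75 tz 0
  tx 0.0039 ty -0.0008 roll 1.11 tz 0
```

```bash

python3 -m handwheel '[{"claw":255,"tx":0.0037,"ty":-0.0008,"tz":0,"roll":0},{"claw":255,"tx":0.0037,"ty":-0.0008,"tz":0,"roll":0.3},{"claw":255,"tx":0.0037,"ty":-0.0009,"tz":0,"roll":0.7},{"claw":255,"tx":0,"ty":0,"tz":0,"roll":0}]'; python3 plan.py 4 4
```

```text
time: 10.1
tool_pos: [0.5238, -0.0266, 0.1692]
tool_rot: [-0.213, -2.048, 2.146]
ft_force: [0.2, -0.9, -2.3]
finger_gap: 0.0082
t 10.10 s=-3.5mm lat=0.00mm (+left/in) z=149.98mm yawerr=0.03 pitch=-0.013 roll=-0.048 F along 0.38 left -0.79 up -2.29 T [ 0.04 -0.01 -0.02] gap 0.0082 tcp [ 0.5238 -0.0266  0.1692]
  tx 0.0039 ty -0.0008 roll 1.11 tz 0.0
  tx 0.0039 ty -0.0007 roll 1.50 tz 0
  tx 0.0039 ty -0.0006 roll 1.86 tz 0
  tx 0.0039 ty -0.0005 roll 2.23 tz 0
```

```bash

python3 -m handwheel '[{"claw":255,"tx":0.0037,"ty":-0.0008,"tz":0,"roll":1.1},{"claw":255,"tx":0.0037,"ty":-0.0007,"tz":0,"roll":1.4},{"claw":255,"tx":0,"ty":0,"tz":0,"roll":0}]'; python3 plan.py 4 4
```

```text
time: 10.4
tool_pos: [0.5318, -0.0282, 0.1691]
tool_rot: [-0.165, -2.073, 2.173]
ft_force: [0.2, 0.6, -1.7]
finger_gap: 0.0082
t 10.40 s=4.7mm lat=-0.03mm (+left/in) z=149.91mm yawerr=0.03 pitch=-0.013 roll=-0.048 F along 0.07 left 0.64 up -1.68 T [ 0.09 -0.07 -0.05] gap 0.0082 tcp [ 0.5318 -0.0282  0.1691]
  tx 0.0039 ty -0.0006 roll 1.85 tz 0.0001
  tx 0.0039 ty -0.0005 roll 2.25 tz 0
  tx 0.0039 ty -0.0004 roll 2.53 tz 0
  tx 0.0040 ty -0.0002 roll 2.55 tz 0
```

Tracking is very good and there's no contact yet. I'll continue.

```bash

python3 -m handwheel '[{"claw":255,"tx":0.0037,"ty":-0.0006,"tz":0.0001,"roll":1.8},{"claw":255,"tx":0.0037,"ty":-0.0005,"tz":0,"roll":2.1},{"claw":255,"tx":0,"ty":0,"tz":0,"roll":0}]'; python3 plan.py 4 4
python3 - <<'E'
from h import *
snap('wrist','w9')
a=cv2.imread('pics/w9.png');cv2.imwrite('pics/z9.png',cv2.resize(a[100:290,180:370],None,fx=3,fy=3,interpolation=cv2.INTER_CUBIC))
E
python3 refit.py w9 185 265 295
```

```text
time: 10.7
tool_pos: [0.5393, -0.0294, 0.1691]
tool_rot: [-0.093, -2.11, 2.212]
ft_force: [0.3, -0.4, -2.0]
finger_gap: 0.0082
t 10.70 s=12.4mm lat=-0.13mm (+left/in) z=149.89mm yawerr=0.13 pitch=-0.013 roll=-0.048 F along 0.32 left -0.38 up -2.01 T [ 0.1  -0.04  0.03] gap 0.0082 tcp [ 0.5393 -0.0294  0.1691]
  tx 0.0040 ty -0.0003 roll 2.39 tz 0.0001
  tx 0.0040 ty -0.0002 roll 2.55 tz 0
  tx 0.0040 ty -0.0000 roll 2.55 tz 0
  tx 0.0040 ty 0.0001 roll 2.55 tz 0
[    0    43   279   142 10725]
[0.5478 0.056  0.4252] 0.004870514294666107 0.01986007343184365
lead 49 -0.0008059458951493346
arc1 1091 -0.0004937385245679965
arc2 2435 -0.0006436956332213873
tail 0 0
```

View pics/z9.png

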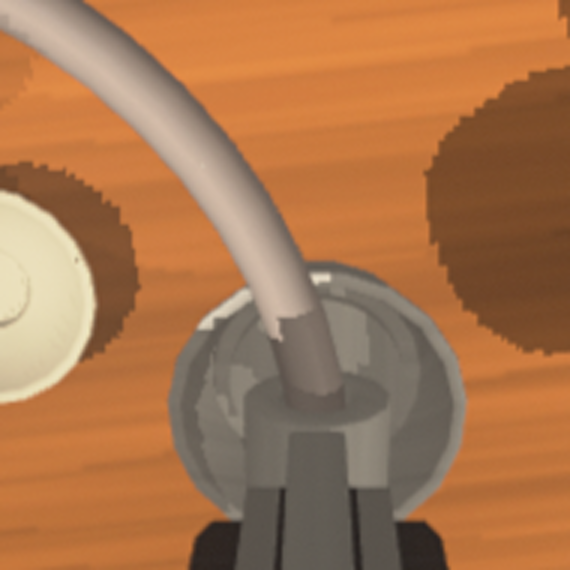

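View pics/w9.png

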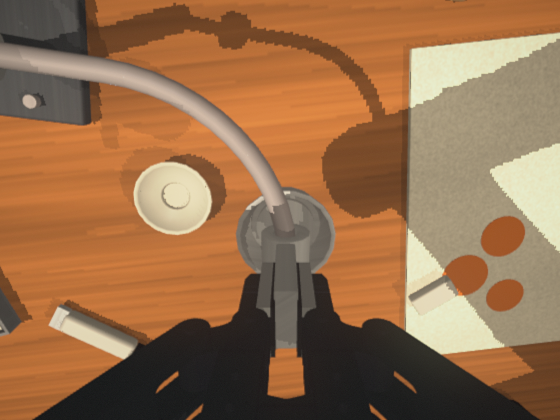

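```bash
python3 - <<'E'
t=open('refit.py').read()
t=t.replace("x,r=fit(P); d","for _ in range(2):\n    g=np.abs(dist(P,*(x if _ else [.5502,.0592,-.2425]))[0])<.0075; x,r=fit(P[g])\nP=P[g]; d")
t=t.replace("lab==k)\nprint","lab==k)")
open('refit.py','w').write(t)
E
for a in "w5 165 270 310" "w7 185 265 300" "w8 190 270 300" "w9 185 265 295"; do python3 refit.py $a; done
```

```text
[ 268    0   34  165 3754]
[ 0.5495  0.0595 -0.2268] 0.0024494905942328235 0.005231083083170565
lead 678 -5.405399226907321e-05
arc1 574 6.312739633498658e-05
arc2 0 0
tail 0 0
[ 201    0   96  185 4597]
[ 0.5493  0.0589 -0.272 ] 0.0024292476725194414 0.005454946031317701
lead 115 -5.837356979482808e-05
arc1 1151 -8.188366446121592e-05
arc2 267 0.0003800973694667737
tail 0 0
[   0    0  292  190 8695]
[ 0.5509  0.0592 -0.2437] 0.0024937549487119635 0.007185257227759451
lead 0 0
arc1 706 -0.00015148038787058827
arc2 1562 -3.8547050894774515e-05
tail 624 0.00020893654636420158
[    0    43   279   142 10725]
[ 0.5504  0.0589 -0.1793] 0.002766428693186117 0.007283068987609012
lead 0 0
arc1 278 -0.00035590271455083236
arc2 1379 5.034239810274923e-05
tail 982 -0.00012188269591292296
```

```bash

python3 -m handwheel '[{"claw":255,"tx":0.0038,"ty":-0.0002,"tz":0.0001,"roll":2.3},{"claw":255,"tx":0.0038,"ty":-0.0001,"tz":0,"roll":2.4},{"claw":255,"tx":0,"ty":0,"tz":0,"roll":0}]'; python3 plan.py 4 4
```

```text
time: 11.05
tool_pos: [0.546, -0.0297, 0.1691]
tool_rot: [-0.005, -2.151, 2.256]
ft_force: [0.1, -0.3, -1.6]
finger_gap: 0.0082
t 11.05 s=19.1mm lat=0.16mm (+left/in) z=149.84mm yawerr=0.58 pitch=-0.014 roll=-0.048 F along 0.09 left -0.33 up -1.55 T [ 0.05 -0.06  0.01] gap 0.0082 tcp [ 0.546  -0.0297  0.1691]
  tx 0.0039 ty -0.0002 roll 1.96 tz 0.0002
  tx 0.0040 ty 0.0001 roll 2.55 tz 0
  tx 0.0040 ty 0.0003 roll 2.55 tz 0
  tx 0.0039 ty 0.0004 roll 2.55 tz 0
```

```bash

python3 -m handwheel '[{"claw":255,"tx":0.004,"ty":-0.0001,"tz":0.0002,"roll":1.9},{"claw":255,"tx":0.004,"ty":0.0001,"tz":0,"roll":2.4},{"claw":255,"tx":0,"ty":0,"tz":0,"roll":0}]'; python3 plan.py 4 4
```

```text
time: 11.35
tool_pos: [0.5531, -0.0297, 0.1692]
tool_rot: [-0.075, 2.148, -2.254]
ft_force: [0.1, -0.3, -1.6]
finger_gap: 0.0082
t 11.35 s=26.3mm lat=0.21mm (+left/in) z=149.98mm yawerr=0.19 pitch=-0.015 roll=-0.048 F along 0.10 left -0.26 up -1.58 T [0.12 0.06 0.  ] gap 0.0082 tcp [ 0.5531 -0.0297  0.1692]
  tx 0.0040 ty 0.0000 roll 2.35 tz 0.0
  tx 0.0039 ty 0.0004 roll 2.55 tz 0
  tx 0.0039 ty 0.0006 roll 2.55 tz 0
  tx 0.0039 ty 0.0007 roll 2.55 tz 0
```

```bash

python3 -m handwheel '[{"claw":255,"tx":0.0041,"ty":0.0,"tz":0,"roll":2.4},{"claw":255,"tx":0.0041,"ty":0.0004,"tz":0,"roll":2.6},{"claw":255,"tx":0,"ty":0,"tz":0,"roll":0}]'; python3 plan.py 4 4
```

```text
time: 11.65
tool_pos: [0.5602, -0.0293, 0.1691]
tool_rot: [-0.164, 2.103, -2.208]
ft_force: [0.1, -1.0, -1.0]
finger_gap: 0.0081
t 11.65 s=33.4mm lat=0.11mm (+left/in) z=149.86mm yawerr=0.51 pitch=-0.016 roll=-0.048 F along -0.01 left -1.02 up -1.04 T [ 0.15 -0.01 -0.03] gap 0.0081 tcp [ 0.5602 -0.0293  0.1691]
  tx 0.0039 ty 0.0004 roll 2.03 tz 0.0001
  tx 0.0039 ty 0.0007 roll 2.55 tz 0
  tx 0.0039 ty 0.0009 roll 2.55 tz 0
  tx 0.0038 ty 0.0010 roll 2.55 tz 0
```

```bash

python3 -m handwheel '[{"claw":255,"tx":0.0039,"ty":0.0006,"tz":0,"roll":2.5},{"claw":255,"tx":0.0039,"ty":0.0008,"tz":0,"roll":2.5},{"claw":255,"tx":0,"ty":0,"tz":0,"roll":0}]'; python3 plan.py 4 4
```

```text
time: 11.95
tool_pos: [0.5667, -0.0281, 0.169]
tool_rot: [-0.248, 2.057, -2.162]
ft_force: [-0.2, -0.2, -0.7]
finger_gap: 0.0081
t 11.95 s=40.1mm lat=0.37mm (+left/in) z=149.77mm yawerr=1.02 pitch=-0.017 roll=-0.048 F along -0.25 left -0.12 up -0.73 T [-0.03 -0.1   0.01] gap 0.0081 tcp [ 0.5667 -0.0281  0.169 ]
  tx 0.0040 ty 0.0005 roll 1.53 tz 0.0002
  tx 0.0038 ty 0.0010 roll 2.55 tz 0
  tx 0.0038 ty 0.0012 roll 2.55 tz 0
  tx 0.0037 ty 0.0013 roll 2.55 tz 0
```

```bash

python3 -m handwheel '[{"claw":255,"tx":0.0044,"ty":0.0004,"tz":0.0002,"roll":1.5},{"claw":255,"tx":0.0042,"ty":0.001,"tz":0,"roll":2.5},{"claw":255,"tx":0,"ty":0,"tz":0,"roll":0}]'; python3 plan.py 4 4
python3 - <<'E'
from h import *
snap('wrist','w10')
a=cv2.imread('pics/w10.png');cv2.imwrite('pics/z10.png',cv2.resize(a[100:290,180:370],None,fx=3,fy=3,interpolation=cv2.INTER_CUBIC))
E
python3 refit.py w10 185 255 295
```

```text
time: 12.25
tool_pos: [0.5748, -0.0267, 0.1692]
tool_rot: [-0.315, 2.018, -2.121]
ft_force: [0.1, 0.4, -1.2]
finger_gap: 0.0079
t 12.25 s=48.4mm lat=-0.18mm (+left/in) z=149.98mm yawerr=-0.31 pitch=-0.019 roll=-0.047 F along 0.18 left 0.31 up -1.18 T [0.13 0.01 0.  ] gap 0.0079 tcp [ 0.5748 -0.0267  0.1692]
  tx 0.0037 ty 0.0013 roll 2.86 tz 0.0
  tx 0.0037 ty 0.0013 roll 2.55 tz 0
  tx 0.0037 ty 0.0015 roll 2.55 tz 0
  tx 0.0036 ty 0.0017 roll 2.55 tz 0
[   0    0  278  185 9485]
[ 0.5505  0.0587 -0.2384] 0.0028807723816601707 0.00754645632607337
lead 0 0
arc1 0 0
arc2 827 -0.00012542700707922293
tail 1683 -2.321779947827019e-05
```

View pics/z10.png

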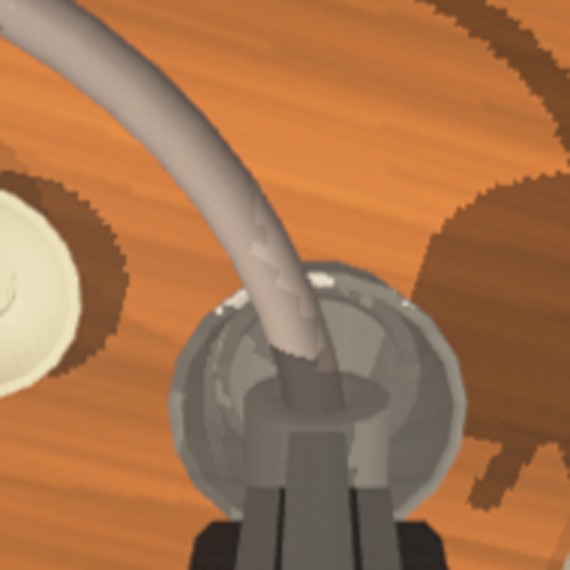

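View pics/w10.png

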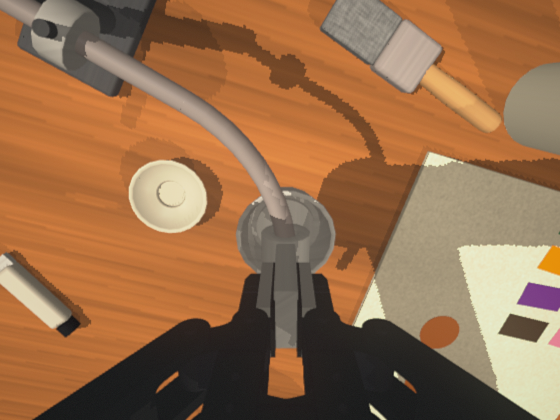

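```bash
echo '{"C":[0.0006,-0.0002],"th":-0.001}'>adj.json; python3 plan.py 4 4
```

```text
t 12.30 s=48.0mm lat=0.07mm (+left/in) z=149.97mm yawerr=-0.18 pitch=-0.019 roll=-0.047 F along -0.60 left -0.98 up -1.62 T [ 0.08 -0.05  0.03] gap 0.0082 tcp [ 0.5746 -0.0267  0.1692]
  tx 0.0038 ty 0.0011 roll 2.72 tz 0.0
  tx 0.0037 ty 0.0013 roll 2.55 tz 0
  tx 0.0037 ty 0.0015 roll 2.55 tz 0
  tx 0.0036 ty 0.0017 roll 2.55 tz 0
```

```bash

python3 -m handwheel '[{"claw":255,"tx":0.0038,"ty":0.0011,"tz":0,"roll":2.6},{"claw":255,"tx":0.0038,"ty":0.0013,"tz":0,"roll":2.5},{"claw":255,"tx":0,"ty":0,"tz":0,"roll":0}]'; python3 plan.py 4 4
```

```text
time: 12.6
tool_pos: [0.5816, -0.0244, 0.1691]
tool_rot: [-0.397, 1.968, -2.069]
ft_force: [0.4, 0.0, -1.3]
finger_gap: 0.0083
t 12.60 s=55.4mm lat=0.12mm (+left/in) z=149.89mm yawerr=0.16 pitch=-0.020 roll=-0.047 F along 0.34 left -0.13 up -1.32 T [ 0.08  0.06 -0.04] gap 0.0083 tcp [ 0.5816 -0.0244  0.1691]
  tx 0.0037 ty 0.0014 roll 2.39 tz 0.0001
  tx 0.0036 ty 0.0016 roll 2.55 tz 0
  tx 0.0035 ty 0.0018 roll 2.55 tz 0
  tx 0.0035 ty 0.0019 roll 2.55 tz 0
```

```bash

python3 -m handwheel '[{"claw":255,"tx":0.0039,"ty":0.0014,"tz":0.0001,"roll":2.4},{"claw":255,"tx":0.0038,"ty":0.0016,"tz":0,"roll":2.5},{"claw":255,"tx":0,"ty":0,"tz":0,"roll":0}]'; python3 plan.py 4 4
```

```text
time: 12.9
tool_pos: [0.5883, -0.0215, 0.1691]
tool_rot: [-0.471, 1.919, -2.019]
ft_force: [-0.2, -0.5, -1.2]
finger_gap: 0.0081
t 12.90 s=62.8mm lat=0.13mm (+left/in) z=149.87mm yawerr=0.19 pitch=-0.021 roll=-0.046 F along -0.36 left -0.39 up -1.21 T [ 0.12  0.02 -0.01] gap 0.0081 tcp [ 0.5883 -0.0215  0.1691]
  tx 0.0036 ty 0.0016 roll 2.36 tz 0.0001
  tx 0.0035 ty 0.0019 roll 2.55 tz 0
  tx 0.0034 ty 0.0021 roll 2.55 tz 0
  tx 0.0033 ty 0.0022 roll 2.55 tz 0
```

```bash

python3 -m handwheel '[{"claw":255,"tx":0.0038,"ty":0.0016,"tz":0.0001,"roll":2.4},{"claw":255,"tx":0.0037,"ty":0.0019,"tz":0,"roll":2.6},{"claw":255,"tx":0,"ty":0,"tz":0,"roll":0}]'; python3 plan.py 4 4
```

```text
time: 13.2
tool_pos: [0.5947, -0.0183, 0.169]
tool_rot: [-0.544, 1.868, -1.966]
ft_force: [0.4, -0.4, -0.5]
finger_gap: 0.0081
t 13.20 s=70.0mm lat=0.07mm (+left/in) z=149.79mm yawerr=0.38 pitch=-0.022 roll=-0.045 F along 0.14 left -0.56 up -0.48 T [ 0.12 -0.01  0.03] gap 0.0081 tcp [ 0.5947 -0.0183  0.169 ]
  tx 0.0035 ty 0.0020 roll 2.17 tz 0.0002
  tx 0.0033 ty 0.0022 roll 2.55 tz 0
  tx 0.0032 ty 0.0023 roll 2.55 tz 0
  tx 0.0031 ty 0.0025 roll 2.55 tz 0
```

```bash

python3 -m handwheel '[{"claw":255,"tx":0.0036,"ty":0.0021,"tz":0.0003,"roll":2.2},{"claw":255,"tx":0.0035,"ty":0.0022,"tz":0.0001,"roll":2.5},{"claw":255,"tx":0,"ty":0,"tz":0,"roll":0}]'; python3 plan.py 4 4
```

```text
time: 13.5
tool_pos: [0.6005, -0.0144, 0.1693]
tool_rot: [-0.608, 1.82, -1.917]
ft_force: [-0.6, -0.3, -0.9]
finger_gap: 0.0085
t 13.50 s=77.0mm lat=0.29mm (+left/in) z=150.09mm yawerr=0.33 pitch=-0.023 roll=-0.044 F along -0.65 left 0.12 up -0.94 T [0.15 0.06 0.05] gap 0.0085 tcp [ 0.6005 -0.0144  0.1693]
  tx 0.0034 ty 0.0021 roll 2.22 tz -0.0001
  tx 0.0031 ty 0.0024 roll 2.55 tz 0
  tx 0.0030 ty 0.0026 roll 2.55 tz 0
  tx 0.0029 ty 0.0027 roll 2.55 tz 0
```

```bash

python3 -m handwheel '[{"claw":255,"tx":0.0037,"ty":0.0021,"tz":0,"roll":2.2},{"claw":255,"tx":0.0034,"ty":0.0024,"tz":0,"roll":2.5},{"claw":255,"tx":0,"ty":0,"tz":0,"roll":0}]'; python3 plan.py 4 4
python3 - <<'E'
from h import *
snap('wrist','w11')
a=cv2.imread('pics/w11.png');cv2.imwrite('pics/z11.png',cv2.resize(a[100:290,180:370],None,fx=3,fy=3,interpolation=cv2.INTER_CUBIC))
E
python3 refit.py w11 185 255 295
```

```text
time: 13.8
tool_pos: [0.6062, -0.0104, 0.1692]
tool_rot: [-0.67, 1.772, -1.867]
ft_force: [0.2, -0.2, -1.1]
finger_gap: 0.0079
t 13.80 s=84.1mm lat=0.11mm (+left/in) z=149.94mm yawerr=0.20 pitch=-0.024 roll=-0.043 F along -0.00 left -0.24 up -1.07 T [ 0.09  0.   -0.02] gap 0.0079 tcp [ 0.6062 -0.0104  0.1692]
  tx 0.0031 ty 0.0025 roll 2.35 tz 0.0001
  tx 0.0029 ty 0.0027 roll 2.55 tz 0
  tx 0.0028 ty 0.0028 roll 2.55 tz 0
  tx 0.0027 ty 0.0029 roll 2.55 tz 0
[  86    0  192  185 8200]
[ 0.5527  0.0635 -0.1909] 0.0031027949455935157 0.008140339345857034
lead 0 0
arc1 0 0
arc2 376 -0.0003984864652661674
tail 1729 0.00016840873151272696
```

View pics/z11.png

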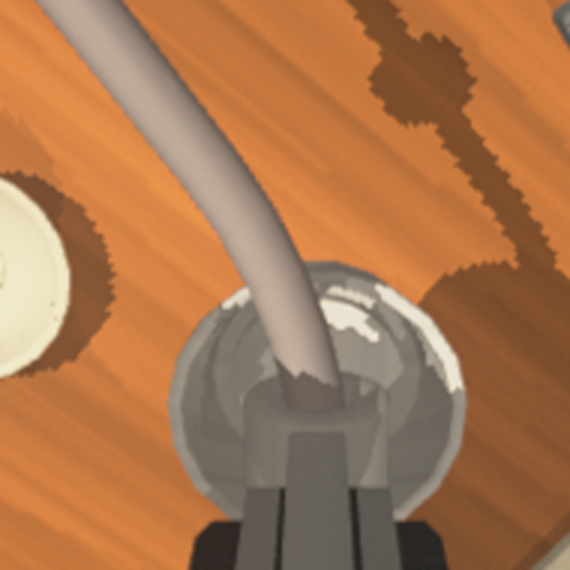

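View pics/w11.png

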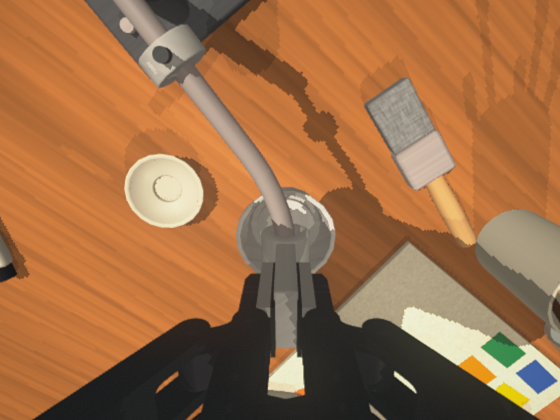

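```bash
sed -e 's/m\[vm:\]=0/m[vm:]=0; m[:int(sys.argv[5])]=0/' refit.py > refit2.py; python3 refit2.py w11 185 255 295 88
python3 - <<'E'
import cv2
a=cv2.imread('pics/w11.png');cv2.imwrite('pics/z12.png',cv2.resize(a[10:120,110:240],None,fx=5,fy=5,interpolation=cv2.INTER_CUBIC))
E
```

```text
[ 184   88   94   97 2557]
[ 0.5439  0.0304 -0.2296] 0.002397754718686816 0.005764958661702443
lead 0 0
arc1 0 0
arc2 0 0
tail 853 1.8354433013388493e-05
```

View pics/z12.png

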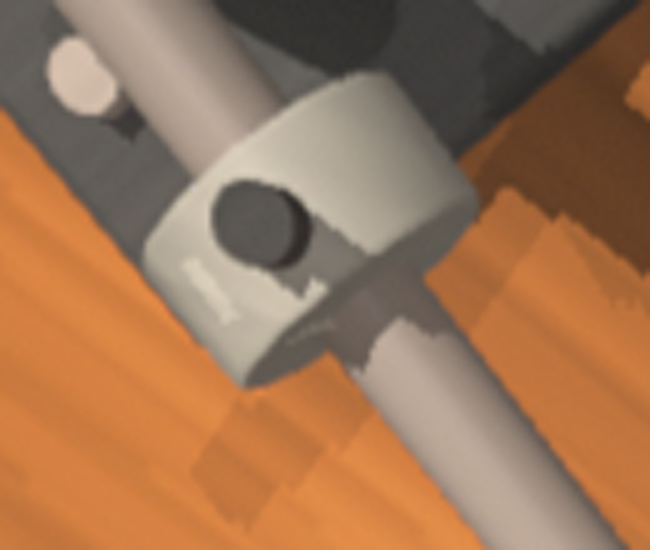

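```bash
python3 - <<'E'
from h import *
im,s=load('w11'); a=im['color'].astype(int)
# edges of the rod between collar and cup: per row
sat=a[...,0]-a[...,2]; m=((sat<60)&(a.min(2)>75))
P=[]
for v in range(85,160,2):
    idx=np.flatnonzero(m[v,180:300])+180
    runs=np.split(idx,np.flatnonzero(np.diff(idx)>1)+1); r=max(runs,key=len)
    if 15<len(r)<45: P.append((v,len(r),*onz(im,s,(r[0]+r[-1])/2,v,.15)[:2]))
P=np.array(P); print(P[::5].round(4))
for lo,hi in((85,120),(85,105),(105,125),(120,140),(140,160)):
    q=P[(P[:,0]>=lo)&(P[:,0]<hi)]; l=np.polyfit(q[:,3],q[:,2],1); print(lo,hi,'th',-np.arctan(l[0]), 'x at y.0375',np.polyval(l,.0375),'x at .08',np.polyval(l,.08))
for z in(.15,.155): print(onz(im,s,185.6,72.4,z))
for p in [(248,385),(478,200)]: print(onz(im,s,110+p[0]/5,10+p[1]/5,.15))
E
```

```text
[[8.500e+01 2.900e+01 6.470e-01 7.450e-02]
 [9.500e+01 2.900e+01 6.459e-01 6.950e-02]
 [1.050e+02 2.900e+01 6.447e-01 6.450e-02]
 [1.150e+02 2.700e+01 6.435e-01 5.930e-02]
 [1.250e+02 2.800e+01 6.421e-01 5.410e-02]
 [1.350e+02 2.700e+01 6.407e-01 4.890e-02]
 [1.450e+02 2.700e+01 6.394e-01 4.340e-02]
 [1.550e+02 2.600e+01 6.379e-01 3.790e-02]]
85 120 th -0.2368796082163232 x at y.0375 0.6381771330359403 x at .08 0.648437141129464
85 105 th -0.2242271306390875 x at y.0375 0.638629679007755 x at .08 0.6483223207480899
105 125 th -0.23326954276514458 x at y.0375 0.6382328407769334 x at .08 0.6483306200385472
120 140 th -0.24438353518380979 x at y.0375 0.6379702563460656 x at .08 0.6485683865944498
140 160 th -0.25123375161811823 x at y.0375 0.6379058958346152 x at .08 0.6488137982588583
[0.64893088 0.08010389 0.15      ]
[0.64959334 0.07921594 0.155     ]
[0.63701018 0.08522907 0.15      ]
[0.66143212 0.07872841 0.15      ]
```

```bash
echo '{"C":[0.0008,-0.0002],"th":0.0015}'>adj.json; python3 plan.py 4 4
```

```text
t 13.85 s=83.4mm lat=0.31mm (+left/in) z=149.90mm yawerr=0.47 pitch=-0.024 roll=-0.043 F along 0.10 left -0.14 up -1.94 T [ 0.09 -0.01  0.03] gap 0.0082 tcp [ 0.606  -0.0105  0.1692]
  tx 0.0032 ty 0.0023 roll 2.07 tz 0.0001
  tx 0.0029 ty 0.0027 roll 2.55 tz 0
  tx 0.0028 ty 0.0028 roll 2.55 tz 0
  tx 0.0027 ty 0.0029 roll 2.55 tz 0
```

```bash

python3 -m handwheel '[{"claw":255,"tx":0.0035,"ty":0.0023,"tz":0.0002,"roll":2.1},{"claw":255,"tx":0.0032,"ty":0.0027,"tz":0,"roll":2.5},{"claw":255,"tx":0,"ty":0,"tz":0,"roll":0}]'; python3 plan.py 4 4
```

```text
time: 14.15
tool_pos: [0.6115, -0.0061, 0.1693]
tool_rot: [-0.728, 1.724, -1.817]
ft_force: [0.2, -0.3, -0.8]
finger_gap: 0.0079
t 14.15 s=90.5mm lat=0.07mm (+left/in) z=150.07mm yawerr=0.29 pitch=-0.026 roll=-0.042 F along -0.04 left -0.31 up -0.83 T [ 0.11  0.08 -0.  ] gap 0.0079 tcp [ 0.6115 -0.0061  0.1693]
  tx 0.0029 ty 0.0027 roll 2.25 tz -0.0001
  tx 0.0027 ty 0.0029 roll 2.55 tz 0
  tx 0.0026 ty 0.0030 roll 2.55 tz 0
  tx 0.0024 ty 0.0031 roll 2.55 tz 0
```

```bash

python3 -m handwheel '[{"claw":255,"tx":0.0032,"ty":0.0027,"tz":0,"roll":2.2},{"claw":255,"tx":0.003,"ty":0.0029,"tz":0,"roll":2.5},{"claw":255,"tx":0,"ty":0,"tz":0,"roll":0}]'; python3 plan.py 4 4
```

```text
time: 14.45
tool_pos: [0.6164, -0.0011, 0.1692]
tool_rot: [-0.785, 1.673, -1.765]
ft_force: [-0.8, 1.0, -0.4]
finger_gap: 0.0083
t 14.45 s=97.6mm lat=0.06mm (+left/in) z=149.98mm yawerr=0.18 pitch=-0.027 roll=-0.041 F along 0.22 left 1.27 up -0.43 T [0.12 0.01 0.05] gap 0.0083 tcp [ 0.6164 -0.0011  0.1692]
  tx 0.0027 ty 0.0030 roll 2.36 tz 0.0
  tx 0.0025 ty 0.0031 roll 2.55 tz 0
  tx 0.0023 ty 0.0032 roll 2.55 tz 0
  tx 0.0022 ty 0.0033 roll 2.55 tz 0
```

```bash

python3 -m handwheel '[{"claw":255,"tx":0.0029,"ty":0.0031,"tz":0,"roll":2.3},{"claw":255,"tx":0,"ty":0,"tz":0,"roll":0}]'; python3 plan.py 4 1
python3 -m handwheel '[{"claw":255,"tx":0.0026,"ty":0.0032,"tz":0,"roll":2.5},{"claw":255,"tx":0,"ty":0,"tz":0,"roll":0}]'; python3 plan.py 4 3
```

```text
time: 14.65
tool_pos: [0.6185, 0.0015, 0.1691]
tool_rot: [-0.811, 1.65, -1.741]
ft_force: [-0.1, -0.4, -1.2]
finger_gap: 0.0081
t 14.65 s=100.9mm lat=0.25mm (+left/in) z=149.89mm yawerr=0.14 pitch=-0.027 roll=-0.041 F along -0.41 left -0.17 up -1.17 T [ 0.11  0.08 -0.03] gap 0.0081 tcp [0.6185 0.0015 0.1691]
  tx 0.0027 ty 0.0029 roll 2.40 tz 0.0001
time: 14.85
tool_pos: [0.6202, 0.0041, 0.1691]
tool_rot: [-0.839, 1.624, -1.714]
ft_force: [0.7, -0.8, -1.6]
finger_gap: 0.0083
t 14.85 s=104.1mm lat=0.56mm (+left/in) z=149.84mm yawerr=0.37 pitch=-0.028 roll=-0.040 F along -0.25 left -1.03 up -1.62 T [ 0.12  0.02 -0.02] gap 0.0083 tcp [0.6202 0.0041 0.1691]
  tx 0.0028 ty 0.0028 roll 2.18 tz 0.0002
  tx 0.0022 ty 0.0033 roll 2.55 tz 0
  tx 0.0021 ty 0.0034 roll 2.55 tz 0
```

```bash

python3 -m handwheel '[{"claw":255,"tx":0.0036,"ty":0.003,"tz":0.0002,"roll":2.2},{"claw":255,"tx":0.0028,"ty":0.0035,"tz":0,"roll":2.5},{"claw":255,"tx":0,"ty":0,"tz":0,"roll":0}]'; python3 plan.py 4 3
python3 - <<'E'
from h import *
snap('wrist','w13')
a=cv2.imread('pics/w13.png');cv2.imwrite('pics/z13.png',cv2.resize(a[80:290,180:370],None,fx=2.8,fy=2.8,interpolation=cv2.INTER_CUBIC))
E
```

```text
time: 15.15
tool_pos: [0.6252, 0.0097, 0.1691]
tool_rot: [-0.892, 1.573, -1.661]
ft_force: [-0.3, -0.5, -1.5]
finger_gap: 0.0084
t 15.15 s=111.6mm lat=-0.16mm (+left/in) z=149.83mm yawerr=-0.04 pitch=-0.029 roll=-0.038 F along -0.60 left -0.04 up -1.47 T [ 0.07  0.04 -0.04] gap 0.0084 tcp [0.6252 0.0097 0.1691]
  tx 0.0020 ty 0.0035 roll 2.58 tz 0.0002
  tx 0.0020 ty 0.0035 roll 2.55 tz 0
  tx 0.0018 ty 0.0035 roll 2.55 tz 0
```

View pics/z13.png

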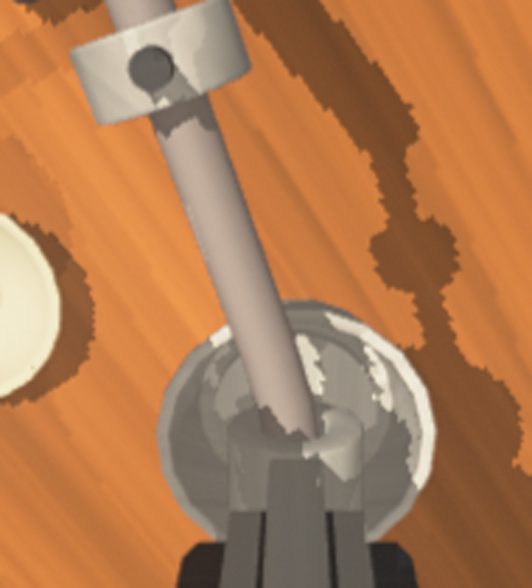

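```bash

python3 -m handwheel '[{"claw":255,"tx":0.0021,"ty":0.0036,"tz":0.0002,"roll":2.6},{"claw":255,"tx":0.0021,"ty":0.0036,"tz":0.0001,"roll":2.5},{"claw":255,"tx":0,"ty":0,"tz":0,"roll":0}]'; python3 plan.py 4 3
```

```text
time: 15.5
tool_pos: [0.6284, 0.0159, 0.1694]
tool_rot: [-0.946, 1.515, -1.602]
ft_force: [0.1, -0.2, -1.6]
finger_gap: 0.0081
t 15.50 s=118.5mm lat=0.33mm (+left/in) z=150.17mm yawerr=0.39 pitch=-0.030 roll=-0.038 F along -0.15 left -0.22 up -1.63 T [ 0.15  0.09 -0.01] gap 0.0081 tcp [0.6284 0.0159 0.1694]
  tx 0.0021 ty 0.0033 roll 2.16 tz -0.0002
  tx 0.0017 ty 0.0036 roll 2.55 tz 0
  tx 0.0015 ty 0.0037 roll 2.44 tz 0
```

```bash

python3 -m handwheel '[{"claw":255,"tx":0.0025,"ty":0.0034,"tz":-0.0002,"roll":2.1},{"claw":255,"tx":0.002,"ty":0.0037,"tz":0,"roll":2.4},{"claw":255,"tx":0,"ty":0,"tz":0,"roll":0}]'; python3 plan.py 4 3
```

```text
time: 15.8
tool_pos: [0.632, 0.0221, 0.1692]
tool_rot: [-0.991, 1.464, -1.55]
ft_force: [1.2, 0.9, -1.8]
finger_gap: 0.0079
t 15.80 s=125.7mm lat=-0.13mm (+left/in) z=149.95mm yawerr=0.00 pitch=-0.031 roll=-0.037 F along 1.29 left -0.71 up -1.79 T [ 0.1   0.03 -0.01] gap 0.0079 tcp [0.632  0.0221 0.1692]
  tx 0.0014 ty 0.0037 roll 2.48 tz 0.0001
  tx 0.0014 ty 0.0037 roll 2.15 tz 0
  tx 0.0013 ty 0.0038 roll 1.79 tz 0
```

```bash

python3 -m handwheel '[{"claw":255,"tx":0.0015,"ty":0.0037,"tz":0.0001,"roll":2.4},{"claw":255,"tx":0.0014,"ty":0.0037,"tz":0,"roll":2.1},{"claw":255,"tx":0,"ty":0,"tz":0,"roll":0}]'; python3 plan.py 4 3
```

```text
time: 16.1
tool_pos: [0.634, 0.0285, 0.1693]
tool_rot: [-1.034, 1.413, -1.497]
ft_force: [0.6, -1.4, -1.4]
finger_gap: 0.008
t 16.10 s=132.5mm lat=0.47mm (+left/in) z=150.02mm yawerr=0.16 pitch=-0.031 roll=-0.036 F along -1.11 left -1.01 up -1.43 T [0.13 0.09 0.04] gap 0.008 tcp [0.634  0.0285 0.1693]
  tx 0.0018 ty 0.0036 roll 1.74 tz -0.0
  tx 0.0012 ty 0.0038 roll 1.53 tz 0
  tx 0.0011 ty 0.0038 roll 1.17 tz 0
```

```bash

python3 -m handwheel '[{"claw":255,"tx":0.0022,"ty":0.0034,"tz":0,"roll":1.7},{"claw":255,"tx":0.0015,"ty":0.0036,"tz":0,"roll":1.5},{"claw":255,"tx":0,"ty":0,"tz":0,"roll":0}]'; python3 plan.py 4 3
python3 - <<'E'
from h import *
snap('wrist','w14')
a=cv2.imread('pics/w14.png');cv2.imwrite('pics/z14.png',cv2.resize(a[80:290,180:370],None,fx=2.8,fy=2.8,interpolation=cv2.INTER_CUBIC))
E
```

```text
time: 16.4
tool_pos: [0.6375, 0.0352, 0.1693]
tool_rot: [-1.065, 1.373, -1.457]
ft_force: [-0.8, -0.0, -2.0]
finger_gap: 0.0082
t 16.40 s=139.9mm lat=-0.59mm (+left/in) z=150.01mm yawerr=0.12 pitch=-0.031 roll=-0.036 F along -0.26 left 0.75 up -2.01 T [ 0.15  0.1  -0.05] gap 0.0082 tcp [0.6375 0.0352 0.1693]
  tx 0.0006 ty 0.0039 roll 1.10 tz -0.0
  tx 0.0011 ty 0.0039 roll 0.86 tz 0
  tx 0.0010 ty 0.0039 roll 0.50 tz 0
```

View pics/z14.png

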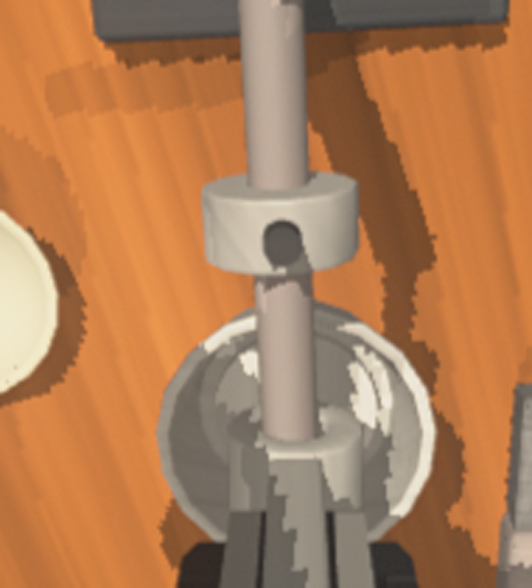

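```bash

python3 -m handwheel '[{"claw":255,"tx":0.0003,"ty":0.0039,"tz":0,"roll":1.1},{"claw":255,"tx":0,"ty":0,"tz":0,"roll":0}]'; python3 plan.py 4 3
```

```text
time: 16.65
tool_pos: [0.6377, 0.0391, 0.1692]
tool_rot: [-1.076, 1.359, -1.443]
ft_force: [-0.8, 0.1, -1.9]
finger_gap: 0.0081
t 16.65 s=143.8mm lat=0.34mm (+left/in) z=149.96mm yawerr=0.05 pitch=-0.032 roll=-0.035 F along -0.13 left 0.79 up -1.87 T [ 0.12  0.03 -0.03] gap 0.0081 tcp [0.6377 0.0391 0.1692]
  tx 0.0014 ty 0.0037 roll 0.82 tz 0.0
  tx 0.0010 ty 0.0039 roll 0.51 tz 0
  tx 0.0010 ty 0.0039 roll 0.15 tz 0
```

```bash

python3 -m handwheel '[{"claw":255,"tx":0.0012,"ty":0.0037,"tz":0,"roll":0.8},{"claw":255,"tx":0.001,"ty":0.0039,"tz":0,"roll":0.5},{"claw":255,"tx":0,"ty":0,"tz":0,"roll":0}]'; python3 plan.py 4 3
python3 - <<'E'
from h import *
im,s=snap('wrist','w15')
a=cv2.imread('pics/w15.png');cv2.imwrite('pics/z15.png',cv2.resize(a[80:290,180:370],None,fx=2.8,fy=2.8,interpolation=cv2.INTER_CUBIC))
E
```

```text
time: 16.95
tool_pos: [0.6401, 0.0474, 0.1693]
tool_rot: [-1.089, 1.342, -1.425]
ft_force: [-0.2, 0.3, -1.8]
finger_gap: 0.008
t 16.95 s=152.5mm lat=0.11mm (+left/in) z=150.02mm yawerr=0.03 pitch=-0.031 roll=-0.036 F along 0.21 left 0.30 up -1.77 T [ 0.06  0.07 -0.03] gap 0.008 tcp [0.6401 0.0474 0.1693]
  tx 0.0011 ty 0.0039 roll 0.06 tz -0.0
  tx 0.0009 ty 0.0039 roll 0.00 tz 0
  tx 0.0009 ty 0.0039 roll 0.00 tz 0
```

View pics/z15.png

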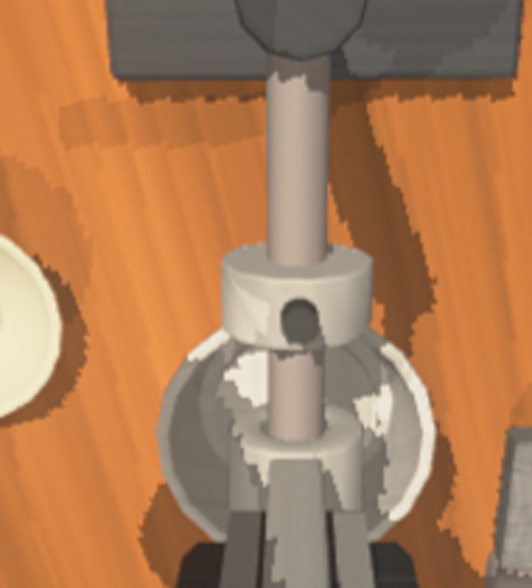

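```bash

python3 -m handwheel '[{"claw":255,"tx":0.001,"ty":0.0039,"tz":0,"roll":0},{"claw":255,"tx":0.001,"ty":0.0039,"tz":0,"roll":0},{"claw":255,"tx":0,"ty":0,"tz":0,"roll":0}]'; python3 plan.py 4 2
python3 -m handwheel '[{"claw":255,"tx":0.0009,"ty":0.0034,"tz":0,"roll":0},{"claw":255,"tx":0,"ty":0,"tz":0,"roll":0}]'; python3 plan.py 2 2
python3 - <<'E'
from h import *
im,s=snap('wrist','w16')
a=cv2.imread('pics/w16.png');cv2.imwrite('pics/z16.png',cv2.resize(a[80:290,180:370],None,fx=2.8,fy=2.8,interpolation=cv2.INTER_CUBIC))
E
```

```text
time: 17.3
tool_pos: [0.6422, 0.0557, 0.1692]
tool_rot: [-1.089, 1.342, -1.426]
ft_force: [-0.3, 0.5, -1.5]
finger_gap: 0.0079
t 17.30 s=161.0mm lat=0.03mm (+left/in) z=149.99mm yawerr=-0.09 pitch=-0.032 roll=-0.035 F along 0.42 left 0.37 up -1.55 T [0.08 0.04 0.03] gap 0.0079 tcp [0.6422 0.0557 0.1692]
  tx 0.0010 ty 0.0039 roll 0.09 tz 0.0
  tx 0.0009 ty 0.0039 roll 0.00 tz 0
time: 17.5
tool_pos: [0.6432, 0.0595, 0.1692]
tool_rot: [-1.089, 1.342, -1.425]
ft_force: [0.0, -0.2, -1.4]
finger_gap: 0.0082
t 17.50 s=164.9mm lat=-0.02mm (+left/in) z=149.95mm yawerr=-0.09 pitch=-0.032 roll=-0.035 F along -0.21 left -0.06 up -1.38 T [0.14 0.08 0.03] gap 0.0082 tcp [0.6432 0.0595 0.1692]
  tx 0.0004 ty 0.0019 roll 0.09 tz 0.0001
  tx 0.0005 ty 0.0019 roll 0.00 tz 0
```

View pics/z16.png

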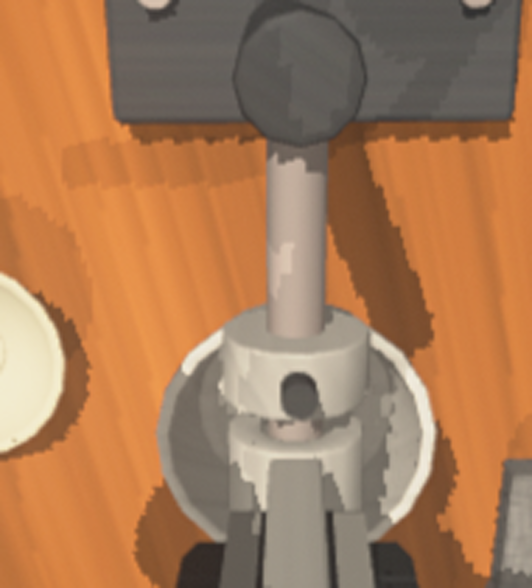

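```bash

for i in 1; do python3 -m handwheel '[{"claw":255,"tx":0.0004,"ty":0.0015,"tz":0,"roll":0}]' >/dev/null; python3 plan.py 1 0;
python3 -m handwheel '[{"claw":255,"tx":0.0004,"ty":0.0015,"tz":0,"roll":0}]' >/dev/null; python3 plan.py 1 0; 
python3 -m handwheel '[{"claw":255,"tx":0.0002,"ty":0.001,"tz":0,"roll":0}]' >/dev/null; python3 plan.py 1 0; done
```

```text
t 17.65 s=166.1mm lat=0.08mm (+left/in) z=149.93mm yawerr=-0.10 pitch=-0.032 roll=-0.035 F along -0.48 left -0.25 up -1.33 T [0.09 0.08 0.04] gap 0.0083 tcp [0.6434 0.0607 0.1692]
t 17.75 s=167.7mm lat=0.00mm (+left/in) z=149.96mm yawerr=-0.12 pitch=-0.032 roll=-0.035 F along 0.73 left -0.64 up -1.31 T [0.09 0.12 0.09] gap 0.0084 tcp [0.6438 0.0622 0.1692]
t 17.85 s=168.8mm lat=0.06mm (+left/in) z=149.94mm yawerr=-0.12 pitch=-0.032 roll=-0.035 F along 0.18 left -0.07 up -0.77 T [0.11 0.05 0.03] gap 0.0081 tcp [0.644  0.0633 0.1692]
```

Now finer steps, checked one at a time.

```bash

python3 -m handwheel '[{"claw":255,"tx":0.0001,"ty":0.0006,"tz":0,"roll":0}]' >/dev/null; python3 plan.py 1 0
python3 -m handwheel '[{"claw":255,"tx":0.0001,"ty":0.0006,"tz":0,"roll":0}]' >/dev/null; python3 plan.py 1 0
```

```text
t 17.95 s=169.5mm lat=0.07mm (+left/in) z=149.96mm yawerr=-0.11 pitch=-0.032 roll=-0.035 F along -0.46 left -0.13 up -1.57 T [ 0.05  0.05 -0.03] gap 0.0084 tcp [0.6442 0.064  0.1692]
t 18.05 s=170.2mm lat=0.13mm (+left/in) z=149.94mm yawerr=-0.12 pitch=-0.032 roll=-0.035 F along -0.63 left -0.02 up -1.76 T [0.12 0.11 0.03] gap 0.0082 tcp [0.6443 0.0646 0.1692]
```

```bash

python3 -m handwheel '[{"claw":255,"tx":0.0001,"ty":0.0006,"tz":0,"roll":0}]' >/dev/null; python3 plan.py 1 0
python3 - <<'E'
from h import *
im,s=snap('wrist','w17')
a=cv2.imread('pics/w17.png');cv2.imwrite('pics/z17.png',cv2.resize(a[180:290,220:350],None,fx=5,fy=5,interpolation=cv2.INTER_CUBIC))
E
```

```text
t 18.15 s=170.8mm lat=0.21mm (+left/in) z=149.93mm yawerr=-0.11 pitch=-0.032 roll=-0.035 F along 0.08 left 0.47 up -0.85 T [0.09 0.1  0.01] gap 0.0082 tcp [0.6444 0.0653 0.1692]
```

View pics/z17.png

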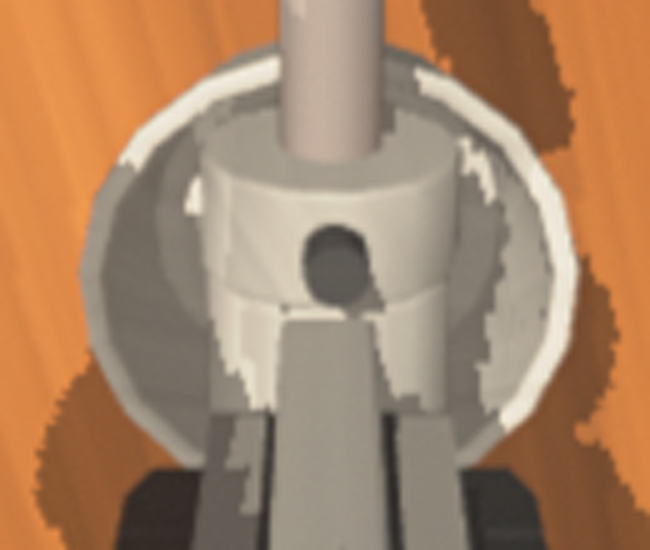

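```bash

python3 -m handwheel '[{"claw":255,"tx":0.0001,"ty":0.0005,"tz":0,"roll":0}]' >/dev/null; python3 plan.py 1 0
python3 -m handwheel '[{"claw":255,"tx":0.0001,"ty":0.0005,"tz":0,"roll":0}]' >/dev/null; python3 plan.py 1 0
```

```text
t 18.30 s=171.0mm lat=0.25mm (+left/in) z=149.95mm yawerr=-0.11 pitch=-0.033 roll=-0.035 F along -1.63 left -1.24 up -1.20 T [-0.58  0.02 -0.04] gap 0.0084 tcp [0.6444 0.0654 0.1692]
t 18.40 s=171.0mm lat=0.23mm (+left/in) z=149.96mm yawerr=-0.13 pitch=-0.034 roll=-0.035 F along -2.15 left -0.92 up -0.81 T [-0.57  0.05 -0.01] gap 0.008 tcp [0.6444 0.0654 0.1692]
```

```bash

python3 -m handwheel '[{"claw":255,"tx":0.0002,"ty":0.0005,"tz":0,"roll":0}]' >/dev/null; python3 plan.py 1 0
```

```text
t 18.50 s=171.0mm lat=0.23mm (+left/in) z=149.96mm yawerr=-0.14 pitch=-0.035 roll=-0.034 F along -2.00 left -0.41 up -0.49 T [-0.61  0.16 -0.05] gap 0.0079 tcp [0.6444 0.0655 0.1692]
```

```bash

python3 -m handwheel '[{"claw":255,"tx":0.0002,"ty":0.0005,"tz":0,"roll":0}]' >/dev/null; python3 plan.py 1 0
```

```text
t 18.60 s=171.0mm lat=0.24mm (+left/in) z=149.99mm yawerr=-0.16 pitch=-0.035 roll=-0.034 F along -2.31 left -0.22 up -0.56 T [-0.71  0.16 -0.01] gap 0.0081 tcp [0.6444 0.0655 0.1693]
```

```bash

python3 -m handwheel '[{"claw":255,"tx":0.0002,"ty":0.0009,"tz":0,"roll":0}]' >/dev/null; python3 plan.py 1 0
```

```text
t 18.70 s=171.0mm lat=0.30mm (+left/in) z=150.04mm yawerr=-0.18 pitch=-0.037 roll=-0.033 F along -4.83 left -1.71 up -0.63 T [-1.42  0.08 -0.1 ] gap 0.0086 tcp [0.6444 0.0656 0.1693]
```

```bash

python3 -m handwheel '[{"claw":255,"tx":0.0003,"ty":0.0011,"tz":0,"roll":0}]' >/dev/null; python3 plan.py 1 0
```

```text
t 18.80 s=171.1mm lat=0.32mm (+left/in) z=150.07mm yawerr=-0.19 pitch=-0.039 roll=-0.032 F along -5.71 left -0.77 up -0.01 T [-1.72  0.06 -0.1 ] gap 0.0082 tcp [0.6444 0.0657 0.1693]
```

```bash

python3 -m handwheel '[{"claw":255,"tx":0.0002,"ty":0.0009,"tz":0,"roll":0}]' >/dev/null; python3 plan.py 1 0
python3 -m handwheel '[{"claw":255,"tx":0.0002,"ty":0.0009,"tz":0,"roll":0}]' >/dev/null; python3 plan.py 1 0
```

```text
t 18.90 s=171.0mm lat=0.30mm (+left/in) z=150.11mm yawerr=-0.22 pitch=-0.040 roll=-0.032 F along -4.95 left -0.73 up -0.90 T [-1.41  0.02 -0.05] gap 0.0085 tcp [0.6444 0.0656 0.1694]
t 19.00 s=171.0mm lat=0.33mm (+left/in) z=150.13mm yawerr=-0.24 pitch=-0.042 roll=-0.031 F along -4.63 left -1.33 up -0.97 T [-1.45  0.03 -0.01] gap 0.0082 tcp [0.6444 0.0657 0.1694]
```

```bash

python3 -m handwheel '[{"claw":255,"tx":0.0001,"ty":0.0003,"tz":-0.0006,"roll":0.2}]' >/dev/null; python3 plan.py 1 0
python3 -m handwheel '[{"claw":255,"tx":0.0,"ty":0.0002,"tz":-0.0005,"roll":0}]' >/dev/null; python3 plan.py 1 0
```

```text
t 19.10 s=170.9mm lat=0.21mm (+left/in) z=149.86mm yawerr=-0.04 pitch=-0.042 roll=-0.032 F along -3.17 left 0.78 up 0.96 T [-0.89  0.27 -0.02] gap 0.0083 tcp [0.6445 0.0655 0.1691]
t 19.20 s=171.0mm lat=0.22mm (+left/in) z=149.71mm yawerr=-0.04 pitch=-0.043 roll=-0.032 F along -3.95 left 0.47 up 0.84 T [-1.04  0.41 -0.03] gap 0.0081 tcp [0.6445 0.0656 0.169 ]
```

```bash

python3 -m handwheel '[{"claw":255,"tx":0.0,"ty":0.0002,"tz":-0.0004,"roll":0}]' >/dev/null; python3 plan.py 1 0
```

```text
t 19.30 s=171.0mm lat=0.23mm (+left/in) z=149.67mm yawerr=-0.04 pitch=-0.043 roll=-0.032 F along -4.79 left -0.64 up 2.04 T [-1.22  0.31 -0.08] gap 0.0081 tcp [0.6445 0.0656 0.1689]
```

```bash

python3 -m handwheel '[{"claw":255,"tx":-0.0001,"ty":-0.0002,"tz":0.0,"roll":0}]' >/dev/null; python3 plan.py 1 0
python3 -m handwheel '[{"claw":255,"tx":0,"ty":-0.0001,"tz":0.0,"roll":0}]' >/dev/null; python3 plan.py 1 0
```

```text
t 19.40 s=170.9mm lat=0.20mm (+left/in) z=149.78mm yawerr=-0.04 pitch=-0.042 roll=-0.032 F along -2.71 left -1.73 up -1.23 T [-0.77  0.09 -0.06] gap 0.0079 tcp [0.6445 0.0655 0.1691]
t 19.50 s=170.9mm lat=0.23mm (+left/in) z=149.71mm yawerr=-0.04 pitch=-0.042 roll=-0.032 F along -3.60 left -0.54 up 0.76 T [-0.99  0.14 -0.05] gap 0.0079 tcp [0.6445 0.0656 0.169 ]
```

```bash

python3 -m handwheel '[{"claw":255,"tx":-0.0001,"ty":-0.0006,"tz":0.0,"roll":0}]' >/dev/null; python3 plan.py 1 0
python3 -m handwheel '[{"claw":255,"tx":0,"ty":-0.0003,"tz":-0.0002,"roll":0}]' >/dev/null; python3 plan.py 1 0
```

```text
t 19.60 s=170.9mm lat=0.16mm (+left/in) z=149.64mm yawerr=-0.03 pitch=-0.041 roll=-0.033 F along -1.31 left 0.18 up -0.18 T [-0.34  0.14 -0.02] gap 0.0078 tcp [0.6445 0.0655 0.1689]
t 19.70 s=170.9mm lat=0.14mm (+left/in) z=149.41mm yawerr=-0.01 pitch=-0.041 roll=-0.033 F along -3.88 left -0.04 up 0.70 T [-0.65  0.27 -0.05] gap 0.0081 tcp [0.6445 0.0655 0.1687]
```

```bash

python3 -m handwheel '[{"claw":255,"tx":-0.0001,"ty":-0.0006,"tz":-0.0003,"roll":0}]' >/dev/null; python3 plan.py 1 0
python3 -m handwheel '[{"claw":255,"tx":0,"ty":-0.0004,"tz":-0.0001,"roll":0}]' >/dev/null; python3 plan.py 1 0
```

```text
t 19.80 s=170.9mm lat=0.08mm (+left/in) z=148.99mm yawerr=-0.00 pitch=-0.040 roll=-0.033 F along -0.83 left 0.32 up -0.96 T [-0.18  0.17 -0.07] gap 0.0083 tcp [0.6446 0.0654 0.1683]
t 19.90 s=170.9mm lat=0.02mm (+left/in) z=148.91mm yawerr=0.01 pitch=-0.039 roll=-0.033 F along -2.02 left 0.88 up 0.81 T [-0.25  0.39  0.04] gap 0.0084 tcp [0.6446 0.0654 0.1682]
```

```bash

python3 -m handwheel '[{"claw":225,"tx":0,"ty":0,"tz":0,"roll":0},{"claw":225,"tx":0,"ty":0,"tz":0,"roll":0},{"claw":225,"tx":0,"ty":0,"tz":0,"roll":0}]' ; python3 plan.py 1 0
python3 - <<'E'
from h import *
im,s=snap('wrist','w18')
a=cv2.imread('pics/w18.png');cv2.imwrite('pics/z18.png',cv2.resize(a[130:350,170:400],None,fx=3,fy=2.7,interpolation=cv2.INTER_CUBIC))
E
```

```text
time: 20.2
tool_pos: [0.6458, 0.0672, 0.1685]
tool_rot: [-1.094, 1.338, -1.427]
ft_force: [-0.3, -0.2, -0.4]
finger_gap: 0.0101
t 20.20 s=172.9mm lat=-0.74mm (+left/in) z=149.20mm yawerr=0.06 pitch=-0.036 roll=-0.036 F along -0.28 left 0.28 up -0.38 T [0.07 0.04 0.01] gap 0.0101 tcp [0.6458 0.0672 0.1685]
```

View pics/z18.png

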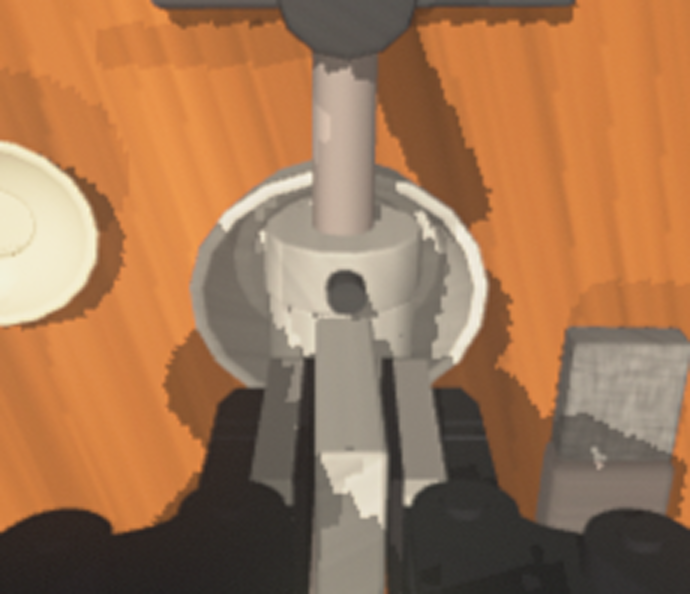

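```bash

python3 -m handwheel '[{"claw":200,"tx":-0.0005,"ty":-0.001,"tz":0,"roll":0},{"claw":150,"tx":-0.0003,"ty":-0.0005,"tz":0,"roll":0},{"claw":130,"tx":0,"ty":0,"tz":0,"roll":0},{"claw":130,"tx":0,"ty":0,"tz":0,"roll":0}]' ; python3 plan.py 1 0
python3 - <<'E'
from h import *
im,s=snap('wrist','w19')
a=cv2.imread('pics/w19.png');cv2.imwrite('pics/z19.png',cv2.resize(a[130:350,170:400],None,fx=3,fy=2.7,interpolation=cv2.INTER_CUBIC))
E
```

```text
time: 20.65
tool_pos: [0.6452, 0.0659, 0.1687]
tool_rot: [-1.093, 1.338, -1.427]
ft_force: [0.1, -0.1, 0.1]
finger_gap: 0.0415
t 20.65 s=171.6mm lat=-0.50mm (+left/in) z=149.42mm yawerr=0.08 pitch=-0.035 roll=-0.037 F along -0.06 left -0.11 up 0.06 T [ 0.05  0.07 -0.  ] gap 0.0415 tcp [0.6452 0.0659 0.1687]
```

View pics/z19.png

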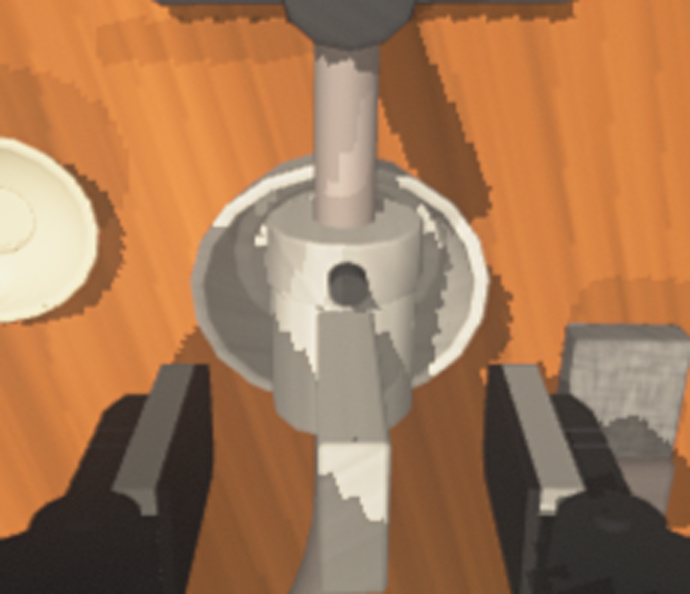

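```bash

python3 -m handwheel '[{"claw":130,"tx":0,"ty":0,"tz":0.01,"roll":0},{"claw":130,"tx":0,"ty":0,"tz":0.015,"roll":0},{"claw":130,"tx":0,"ty":0,"tz":0.02,"roll":0},{"claw":130,"tx":0,"ty":0,"tz":0.02,"roll":0},{"claw":130,"tx":0,"ty":0,"tz":0.02,"roll":0},{"claw":130,"tx":0,"ty":0,"tz":0.02,"roll":0},{"claw":130,"tx":0,"ty":0,"tz":0,"roll":0}]' ; python3 plan.py 1 0
python3 - <<'E'
from h import *
im,s=snap('wrist','w20')
snap('scene','s20')
a=cv2.imread('pics/s20.png');cv2.imwrite('pics/z20.png',cv2.resize(a[230:390,300:420],None,fx=4,fy=3.7,interpolation=cv2.INTER_CUBIC))
E
```

```text
time: 21.4
tool_pos: [0.6451, 0.0653, 0.282]
tool_rot: [-1.091, 1.335, -1.428]
ft_force: [0.4, 0.4, -0.2]
finger_gap: 0.0419
t 21.40 s=171.0mm lat=-0.61mm (+left/in) z=262.71mm yawerr=0.08 pitch=-0.035 roll=-0.039 F along 0.51 left -0.28 up -0.22 T [ 0.05  0.04 -0.04] gap 0.0419 tcp [0.6451 0.0653 0.282 ]
```

View pics/w20.png

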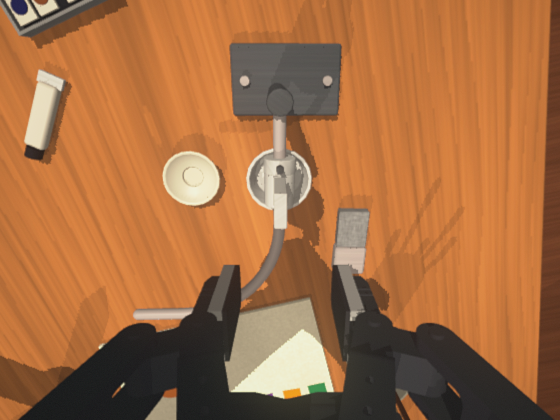

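View pics/z20.png

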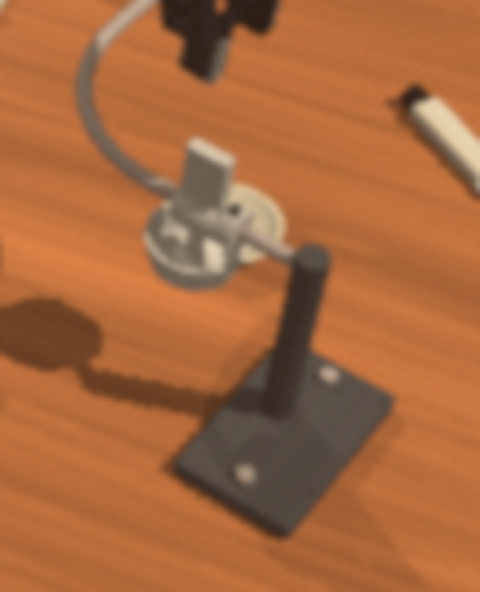

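```bash

python3 -m handwheel '[{"claw":130,"tx":0,"ty":0,"tz":0.02,"roll":0},{"claw":130,"tx":0,"ty":0,"tz":0,"roll":0},{"claw":130,"tx":0,"ty":0,"tz":0,"roll":0},{"claw":130,"tx":0,"ty":0,"tz":0,"roll":0},{"claw":130,"tx":0,"ty":0,"tz":0,"roll":0},{"claw":130,"tx":0,"ty":0,"tz":0,"roll":0}]' 
python3 - <<'E'
from h import *
im,s=snap('wrist','w21'); snap('top','t21')
a=cv2.imread('pics/w21.png');cv2.imwrite('pics/z21.png',cv2.resize(a[110:220,230:340],None,fx=5.4,fy=5.4,interpolation=cv2.INTER_CUBIC))
E
```

```text
time: 22.1
tool_pos: [0.6405, 0.065, 0.2908]
tool_rot: [-1.109, 1.348, -1.424]
ft_force: [-0.0, -0.8, 0.9]
finger_gap: 0.0422
```

View pics/z21.png

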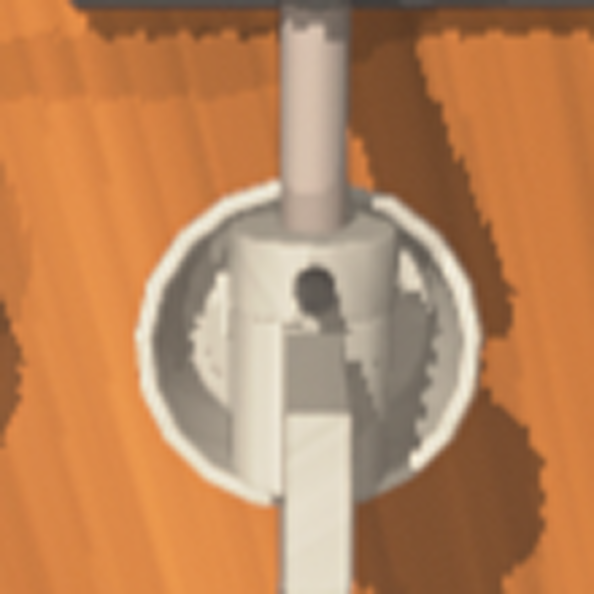

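```bash
python3 -c "
from rig import env
print(env.sign_off())"
```

```text
the job is handed in; nothing more can be done
None
```

I handed the job in at about 22 s of the 69 s allowed. The cup was hanging on the tail of the rail, upright and released, against the stop collar. I got no verdict back.

**What I did:** I lifted the cup by its tab, centred the sleeve on the rod using the wrist camera, and threaded it over the free end. I then took it round the bend in roughly 4 mm steps, turning it to follow the rod.

**Forces:** Going round, the wrist readings stayed within about 1.3 N of noise. Against the collar I held about 4.6–5.7 N for four readings. While I lowered the cup and eased off to release it, the push along the rod was still up to 4.8 N, with about 2 N upward. I saw no reading over 8 N, but I only had one reading per 0.1 s row and the noise was about 0.7 N.

**Last checks:**
- **Fit:** the last wrist view shows the sleeve against the collar with no visible gap. The scene view shows the cup hanging upright.
- **Clearance:** the gripper was open and about 90 mm above the tab.
- **Other things:** the dish, brush and paint tube looked undisturbed in the last pictures, but I did not measure their positions. I took a last overhead picture but did not look at it. I did not measure the collar's position either, though the arm stopped dead against it throughout the push.

**What drifted:** the tool had tilted by about 0.04 rad by the end, which the sleeve's play took up. It also crept about 2 mm when the fingers opened, without carrying the cup off the collar.

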